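# Push brake caliper pistons home in the bar-clamp press

### The arm

A 7-joint arm with a two-finger parallel gripper is mounted at the origin on the work surface. World frame = base frame: x ahead of the robot, y to its left, z up, the work surface at z = 0. Lengths are in mm, angles in rad, forces in N, time in s.
With the tool pointing down it reaches from about 400 to 900 mm from the base axis. Payload 5.6 kg.
Tool frame: the origin (TCP) lies at the very end of the fingers, on their centre line; the grasp point (between the pads) lies 19 mm behind it; z points along the fingers, y is the line along which they close (so a half turn about z gives the same grasp; the last joint's range is limited). The gripper opens to 92 mm and grips with 3 to 60 N. Pads are 20 mm wide; open, the fingers measure 128 mm over their backs; the gripper's body (75 mm by 189 mm) begins 69 mm behind the grasp point.
Start: joints at [1.061, 0.468, -0.012, 1.603, 0.006, 1.071, -0.056], TCP at [292.482, -580.485, 214.592] pointing down, gripper open.
Joint ranges: [-2.53, 2.53], [-0.31, 2.02], [-1.57, 1.55], [0.28, 2.44], [-1.29, 4.43], [0.15, 1.84], [-2.92, 2.92]. Speed limits (rad/s): [2.57, 2.57, 3.14, 3.14, 3.14, 3.14, 3.14].

### API

Orientations are given as a unit quaternion [x, y, z, w].
In Python, from workcell import * gives the robot as it stands. The module is installed in compiled form; this text tells all that it offers.
- The arm moves only by the tool arm_command, never from a script. Its argument "moves" is a list of rows, each an object with "grip": the opening, from 0 (shut) to 1 (fully open); "linear": the shift along the tool's x, y, z scaled (see below), a list of three; "twist": the turn about the tool's z scaled (see below). A call has 1 to 5 rows; each row shifts and turns the commanded pose from where the row before left it, along the tool's axes as they then stand; what a row does not reach is not made up. The controller multiplies each number of a shift by 0.2 m and each number of a turn by 0.5 rad. A row lasts 1/12 s, in which the tool goes at most 41.7 mm and 7.16 degrees, less where a joint would pass 70% of its speed; a pose out of reach is approached as far as the arm can. A call with a number of a shift or a turn outside -1 to 1 is refused whole. A call with a gripper value outside its range is refused whole. The fingers move at their own pace and stop on an object; "force" is the grip in N (left out, the last holds). Time passes only in rows, so rows that do not move let the fingers close. It gives the time, the measured TCP pose, the force, the opening and the grip force at its end, in the units of the state.
- get_obs(): the state, without advancing time (a new reading comes with each control period).
- grab_frame(name): name is "scene" or "top"; returns the picture (384x512x3 uint8, red, green, blue); there is no depth.
- camera_model(name): a dict with "mtx" (3x3 intrinsics, pixels), "cam_to_world" (4x4, takes a point from camera to world coordinates). Camera axes: x right, y up, looking along -z (the intrinsics and any distortion apply to the point x, -y, -z); pixel columns grow to the right and rows downward; lengths in mm; the calibration is good to about 2 mm. A picture is of the moment at which its call begins. camera_model takes no time and is no camera call.
- close_job(): hands the job in; it is judged then, once.
The state is a dict: "time_s": time; "joint_positions": joint angles; "joint_vel": joint speeds; "joint_torque": joint torques, N m; "position": TCP position; "ee_rot": TCP orientation; "contact_force": force on the tool from outside, world axes, zero at the start; "moment": the same for the moment, N m; "opening": opening from 0.0 (shut) to 1.0 (fully open); "finger_force": force on a finger pad.
Only numpy, scipy, OpenCV 4.12 (cv2) and the standard library are available. Lean on these libraries where they do the work, as an engineer would, in place of code of your own. Each camera call takes 0.05 s, during which the arm holds its last target. There are 200 camera calls.

### The job

Push the pistons of the two or three brake calipers waiting on the bench back home in the bar-clamp press: stand all of them in one row in its bed, free the wing knob, slide the end stop up against the row and lock it again, then pump the trigger until every piston is fully home. Then press the release lever and slide the clamp head all the way back, and stand the calipers upright in the parts tray. Leave the end stop locked and do not disturb the glass jar and the cardboard box.

Things in the scene. Friction and masses are not known exactly. Their poses are not given: they have to be found in the camera images.
- press: clamp press, fixed: a quick bar clamp lying on its side on a dark bed plate (155 x 376 x 10 mm). Origin on the bench under the bar. Its y runs along the bar, z up, x from the pistol grip towards the bed. The toothed bar (30 x 10 mm) lies along x = 0 at z = 0.040 between end brackets at y = -0.194 and 0.173, 53 mm high. The jaw works towards +y; the end stop faces it from the +y side
- bed_mid (a point): middle of the bed on the plate's top, at (0.085, -0.005, 0.010) of the press, axes as the press. Calipers stand here in a row along y, pistons along y, each bearing on its neighbour, between two guide strips 8 mm high whose inner faces are 63 mm apart. Jaw and stop arms reach over the bed (z = 0.027 to 0.053) and press on its centre line at z = 0.040, the height of the pistons
- clamp_head (a joint): slide of the clamp head along the bar (m): 0 = fully back (jaw face at y = -0.115 of the press), grows as the jaw advances, at most 0.075; starts at 0 to 0.006. It ratchets on teeth 6 mm apart: forward with 5 to 15 N, back only with the release lever pressed (drag 5 N), else it settles on the last tooth passed. Housing: 62 mm long (y), x = -0.029 to 0.035, z = 0.023 to 0.057, as the grip
- jaw_face (a point): centre of the clamp jaw's face, a black rubber pad 34 mm wide and high that looks to +y of the press, over the bed's centre line
- handle (a point): centre of the pistol grip on the clamp head, 85 mm from the bar's axis towards -x of the press, z = 0.040 (axes as the press): a bar 22 mm thick along y and 28 mm high that sticks out 134 mm from the bar's axis, level, 26 mm clear of the bench. It moves with the head
- trigger_grip (a point): middle of the trigger's outer (+y) face, 85 mm from the bar's axis, z = 0.040: a dark steel lever 10 mm thick, 24 mm high, 56 mm long (x = -0.060 to -0.116 of the press) in front of the pistol grip. At rest grip and trigger are together 64 mm wide along y (32 mm gap), fully squeezed about 34 mm
- trigger (a joint): hinge of the trigger (rad): 0 = at rest, grows as it is squeezed to the grip (towards -y), at most 0.36 (30 mm at the point); springs back when let go. A full stroke drives the head about 10 mm, of which 6 mm or more are kept; it takes a pinch of about 10 N free, 20 to 30 N when pressing pistons. Part strokes may fall back. Once the row is solid it goes no further
- release_tab (a point): middle of the outer (+y) face of the release lever's thumb tab: dark steel, 18 mm wide (x), 8 mm thick (y), z = 0.026 to 0.062, 42 mm from the bar's axis towards -x of the press, in front of the grip. Pressed 14 mm or more towards the grip (-y; 3 N, up to 20 N when clamped) it frees the head; kept pressed, the head slides back with it. Tab and grip together: 48 mm wide at rest
- release (a joint): hinge of the release lever (rad): 0 = at rest (up to 0.22 while it rides on a tooth of the bar), grows as it is pressed, head free from about 0.2, stop at 0.28; springs back
- end_stop (a joint): slide of the end stop along the bar (m): 0 = fully out (stop face at y = 0.105 of the press), grows towards the jaw, at most 0.15; drag 3 N when free. Starts at about 0.003, locked. Locking draws it up to 3 mm either way into the nearest groove of the bar (6 mm apart); if the knob stops short, shift it 1 or 2 mm and lock again
- stop_face (a point): centre of the end stop's face, which looks to -y of the press, over the bed's centre line
- knob_grip (a point): middle of the black wing knob on top of the end stop, z = 0.085, on its vertical axis over the bar, 24 mm behind the stop face. The wing is 46 mm long along this point's x, 12 mm thick along its y, 18 mm high, and turns with the knob. The free end stop can be slid by this knob
- stop_knob (a joint): turn of the wing knob (rad): 0 = end stop free (end of turn, wing along x of the press), grows clockwise seen from above, 1.4 = locked (end of turn); takes about 0.1 N m, more where locking draws the stop along; at the start 1.25 to 1.4
- tray: shallow dark steel parts tray, loose, 250 mm (x) by 150 mm (y), rim 20 mm high, floor and walls 3 mm. Origin: centre of its underside
- pad_box: brown cardboard box 90 x 150 x 55 mm lying beyond the press; not to be disturbed
- bolt_jar: glass jar 70 mm diameter, 75 mm high; not to be disturbed
- caliper1: brake caliper 1 (may be absent), loose: aluminium block 52 mm (its x) by 42 mm (its y), 50 mm high, with a 46 x 30 mm top to 60 mm and a small nipple to 68 mm; about 0.5 kg. Origin: centre of its underside. Its one steel piston (32 mm diameter, axis at z = 0.030) looks out of its -y face; the +y face is its flat back. Grip it by the two x faces
- piston1 (a joint): piston of caliper 1, slide joint (m): 0 = fully home (its end then still 3 mm proud of the -y face), grows as it stands out; at the start 0.007 to 0.0115. Stiff: moves at about 14 N and stays where it is left
- caliper2: brake caliper 2 (may be absent), loose: aluminium block 52 mm (its x) by 42 mm (its y), 50 mm high, with a 46 x 30 mm top to 60 mm and a small nipple to 68 mm; about 0.5 kg. Origin: centre of its underside. Its one steel piston (32 mm diameter, axis at z = 0.030) looks out of its -y face; the +y face is its flat back. Grip it by the two x faces
- piston2 (a joint): piston of caliper 2, slide joint (m): 0 = fully home (its end then still 3 mm proud of the -y face), grows as it stands out; at the start 0.007 to 0.0115. Stiff: moves at about 14 N and stays where it is left
- caliper3: brake caliper 3 (may be absent), loose: aluminium block 52 mm (its x) by 42 mm (its y), 50 mm high, with a 46 x 30 mm top to 60 mm and a small nipple to 68 mm; about 0.5 kg. Origin: centre of its underside. Its one steel piston (32 mm diameter, axis at z = 0.030) looks out of its -y face; the +y face is its flat back. Grip it by the two x faces
- piston3 (a joint): piston of caliper 3, slide joint (m): 0 = fully home (its end then still 3 mm proud of the -y face), grows as it stands out; at the start 0.007 to 0.0115. Stiff: moves at about 14 N and stays where it is left
Things that resemble listed ones, but are neither listed nor needed, are in the scene too. What is shaped like the caliper3 but pink is not meant. What is shaped like the caliper1 but orange is not meant.

How it is judged (in metres and radians):
On the way, in this order (a step that is already met when the one before it is completed fails the run):
1. the end stop's wing knob is turned free (below 0.3 rad) (value of joint stop_knob below 0.3 rad), for 0.05 s.
2. all calipers stand in the bed, pistons still out, end stop up against the row (38 mm or less from stop face to a caliper's centre) and locked (knob above 1.1 rad) (x of caliper1 in the frame of press between 0.07 and 0.1 m and y of caliper1 in the frame of press between -0.115 and 0.105 m and z of each of caliper1, caliper2, caliper3 in the frame of press below 0.018 m and angle between each of caliper1, caliper2, caliper3's own z axis and vertical below 0.15 rad and value of joint each of piston1, piston2, piston3 above 0.004 m and x of caliper2 in the frame of press between 0.07 and 0.1 m and y of caliper2 in the frame of press between -0.115 and 0.105 m and x of caliper3 in the frame of press between 0.07 and 0.1 m and y of caliper3 in the frame of press between -0.115 and 0.105 m and (horizontal distance between stop_face and caliper1 below 0.038 m or horizontal distance between stop_face and caliper2 below 0.038 m or horizontal distance between stop_face and caliper3 below 0.038 m) and value of joint stop_knob above 1.1 rad), for 0.1 s.
3. the trigger is squeezed (above 0.12 rad) (value of joint trigger above 0.12 rad), for 0.02 s.
4. the trigger is let go (below 0.09 rad) (value of joint trigger below 0.09 rad), for 0.02 s.
5. the trigger is squeezed again (above 0.12 rad) (value of joint trigger above 0.12 rad), for 0.02 s.
6. every piston is fully home (within 1.5 mm), the jaw up against the row (34 mm or less from jaw face to a caliper's centre) in the bed, the end stop locked (value of joint each of piston1, piston2, piston3 below 0.0015 m and x of caliper1 in the frame of press between 0.07 and 0.1 m and y of caliper1 in the frame of press between -0.115 and 0.105 m and z of each of caliper1, caliper2, caliper3 in the frame of press below 0.018 m and angle between each of caliper1, caliper2, caliper3's own z axis and vertical below 0.15 rad and x of caliper2 in the frame of press between 0.07 and 0.1 m and y of caliper2 in the frame of press between -0.115 and 0.105 m and x of caliper3 in the frame of press between 0.07 and 0.1 m and y of caliper3 in the frame of press between -0.115 and 0.105 m and (horizontal distance between jaw_face and caliper1 below 0.034 m or horizontal distance between jaw_face and caliper2 below 0.034 m or horizontal distance between jaw_face and caliper3 below 0.034 m) and value of joint stop_knob above 1.1 rad), for 0.1 s.
7. the clamp head is slid back (to within 6 mm of its rear end) (value of joint clamp_head below 0.006 m), for 0.2 s.
At the end, for the whole second after the job is handed in: Every caliper stands upright (0.15 rad) and still in the tray, its centre 15 mm or more inside the rim, on the tray floor, piston home (1.5 mm); clamp head back (within 6 mm), stop knob locked (above 1.1 rad), tray flat (x of caliper1 in the frame of tray between -0.11 and 0.11 m and y of caliper1 in the frame of tray between -0.06 and 0.06 m and z of each of caliper1, caliper2, caliper3 in the frame of tray below 0.01 m and angle between each of caliper1, caliper2, caliper3's own z axis and vertical below 0.15 rad and linear speed of each of caliper1, caliper2, caliper3 below 0.02 m/s and value of joint each of piston1, piston2, piston3 below 0.0015 m and x of caliper2 in the frame of tray between -0.11 and 0.11 m and y of caliper2 in the frame of tray between -0.06 and 0.06 m and x of caliper3 in the frame of tray between -0.11 and 0.11 m and y of caliper3 in the frame of tray between -0.06 and 0.06 m and value of joint clamp_head below 0.006 m and value of joint stop_knob above 1.1 rad and angle between tray's own z axis and vertical below 0.1 rad); the robot touches nothing.
It fails at once if the jar is shoved more than 50 mm (distance of bolt_jar from where it was at the start of the episode above 0.05 m).
It fails at once if the cardboard box is shoved more than 50 mm (distance of pad_box from where it was at the start of the episode above 0.05 m).
Of caliper1, caliper2, caliper3 only 2 to 3 are there at a start; the rules pass over those that are not, and their reading is None.
At some moment in a run one of caliper1, caliper2, caliper3, tray may be knocked a few centimetres aside while the robot is not near it.
It also fails if it takes over 210 s, if anything falls off the work surface, if the arm or the gripper's body presses on something with over 40 N, if the wrist force passes 120 N, or if a joint passes its speed limit or range.

## Working session

There is one attempt and no reset: what is moved stays moved. The work goes in short steps, Python scripts to look and compute and a tool call to move; the robot and the scene stay as the last step left them, time stands still between calls to the robot, and variables do not carry over. Pictures are saved under pics/ and viewed, at most 14 in all, crops included, and the job is handed in when it is done.

Besides the shell and the picture viewer there is one more tool, called after ">>>" by a JSON object that holds its "method" and its "body", one argument or row to a line. arm_command: Moves the arm, as the interface text tells. Shifts and turns lie within -1 to 1; 1 stands for 0.2 m of shift or 0.5 rad of turn. Its arguments: {"type":"object","properties":{"moves":{"type":"array"},"force":{"type":"number"}},"required":["moves"]}

```bash
mkdir -p pics; cat > h.py <<'E'
from workcell import *
import numpy as np, cv2
def save(n,f):
    im=grab_frame(n); cv2.imwrite('pics/'+f,im[:,:,::-1]); return im
def ray(n,u,v):
    m=camera_model(n);K=np.array(m['mtx']);T=np.array(m['cam_to_world'])
    d=m.get('dist',None)
    p=np.linalg.inv(K)@[u,v,1]; r=T[:3,:3]@[p[0],-p[1],-p[2]]
    return T[:3,3],r
def onz(n,u,v,z):
    o,r=ray(n,u,v); return o+r*(z-o[2])/r[2]
def proj(n,P):
    m=camera_model(n);K=np.array(m['mtx']);T=np.array(m['cam_to_world'])
    c=T[:3,:3].T@(np.array(P,float)-T[:3,3]); p=K@[c[0],-c[1],-c[2]]; return p[:2]/p[2]
def tri(u1,u2):
    A=[];b=[]
    (o1,r1),(o2,r2)=ray('scene',*u1),ray('top',*u2)
    r1=r1/np.linalg.norm(r1);r2=r2/np.linalg.norm(r2)
    s=np.linalg.lstsq(np.c_[r1,-r2],o2-o1,rcond=None)[0]
    a,b=o1+s[0]*r1,o2+s[1]*r2
    return (a+b)/2,np.linalg.norm(a-b)
E
python3 - <<'E'
from h import *
print(get_obs())
a=save('scene','s0.png');b=save('top','t0.png')
for n in('scene','top'):print(camera_model(n))
for n in ('scene','top'):
    im=cv2.imread('pics/'+n[0]+'0.png');cv2.imwrite('pics/'+n[0]+'0b.png',cv2.resize(im,(800,600),interpolation=cv2.INTER_CUBIC))
E
```

```text
{'time_s': 0.0, 'joint_positions': array([ 1.06100083,  0.46833759, -0.01162896,  1.60362968,  0.00602951,
        1.07140451, -0.05627635]), 'joint_vel': array([-0.00037422, -0.00176434,  0.00088008,  0.00182721,  0.00023094,
       -0.00144743, -0.00122864]), 'joint_torque': array([-1.19141005e-04, -5.20580614e+01, -1.24985815e-02, -2.43747085e+01,
       -5.65782061e-02,  1.72383548e-02,  1.49567518e-04]), 'position': array([ 292.19634604, -579.96258794,  213.66355168]), 'ee_rot': array([ 9.72886120e-01,  2.31283024e-01, -2.67736646e-04, -8.30289790e-04]), 'contact_force': array([-0.18690832, -0.14984359, -0.47408788]), 'moment': array([-0.06183524,  0.00913865,  0.01526445]), 'finger_force': 0.0, 'opening': 1.0010085964232236}
{'mtx': array([[398.26039544,   0.        , 258.48803739],
       [  0.        , 398.26039544, 193.38705566],
       [  0.        ,   0.        ,   1.        ]]), 'cam_to_world': array([[-6.62436522e-01, -5.59140844e-01,  4.98537232e-01,
         1.13399217e+03],
       [ 7.49064839e-01, -5.02338781e-01,  4.31923160e-01,
         5.42371367e+02],
       [ 8.92870515e-03,  6.59558387e-01,  7.51600301e-01,
         9.42862912e+02],
       [ 0.00000000e+00,  0.00000000e+00,  0.00000000e+00,
         1.00000000e+00]])}
{'mtx': array([[349.9794212 ,   0.        , 257.53044569],
       [  0.        , 349.9794212 , 189.86796783],
       [  0.        ,   0.        ,   1.        ]]), 'cam_to_world': array([[ 6.99246524e-03,  9.96395060e-01, -8.45457817e-02,
         4.77532699e+02],
       [-9.99968376e-01,  6.64705971e-03, -4.36623379e-03,
         1.42727152e+01],
       [-3.78851293e-03,  8.45736387e-02,  9.96410029e-01,
         1.17383321e+03],
       [ 0.00000000e+00,  0.00000000e+00,  0.00000000e+00,
         1.00000000e+00]])}
```

View pics/s0b.png

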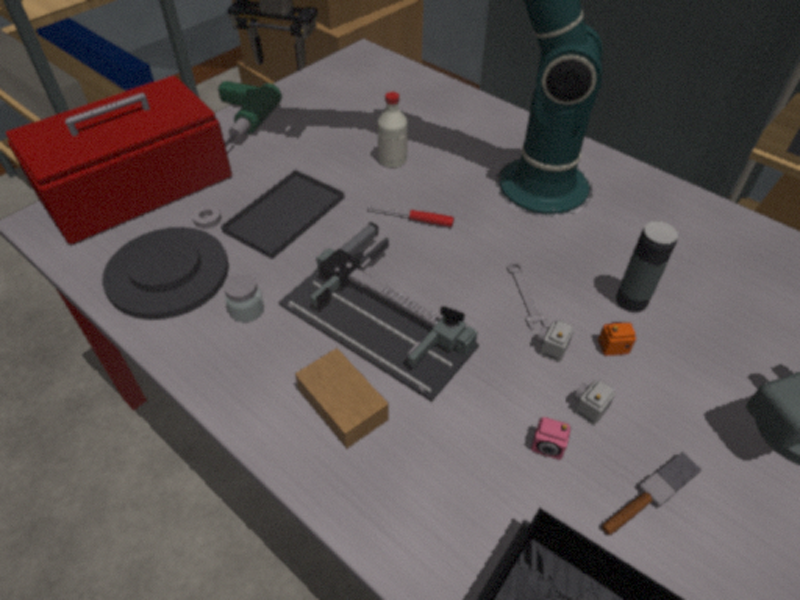

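View pics/t0b.png

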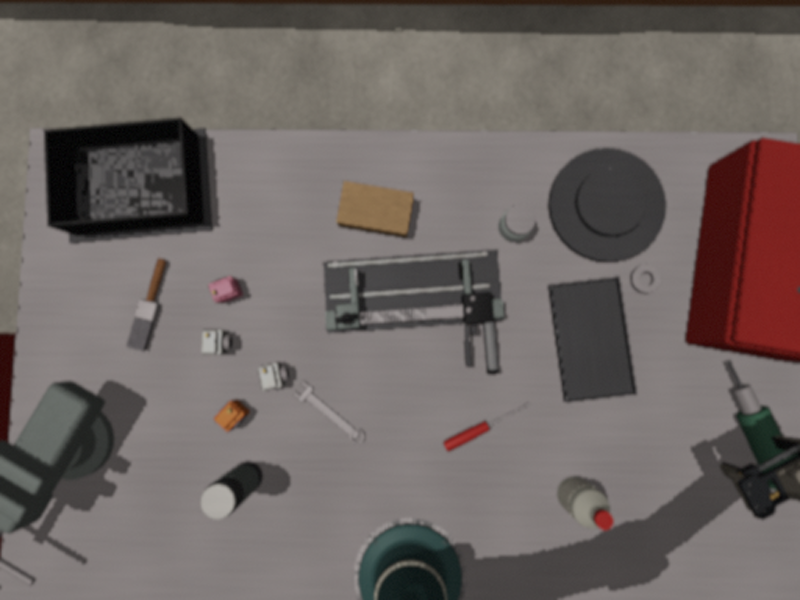

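The scene and top views show two silver calipers at top (215,342) and (272,375). The look-alikes are pink (225,289) and orange (230,414). The tray is the flat dark rectangle at top (592,340), and not the deep black bin at (125,175). The press is at (410,290), with the grip at (490,345) and the knob at (347,315). Its axes run roughly along the world axes. Next is a close crop.

```bash
python3 - <<'E'
from h import *
s=cv2.imread('pics/s0.png');t=cv2.imread('pics/t0.png')
def c(im,x,y,w,h,W,H):return cv2.resize(im[y:y+h,x:x+w],(W,H),interpolation=cv2.INTER_CUBIC)
# scale 8 calipers 50x37 ->400x300
o=np.zeros((600,800,3),np.uint8)
o[:300,:400]=c(t,125,205,66,50,400,300)
o[:300,400:]=c(s,330,195,80,60,400,300)
o[300:,:400]=c(t,200,150,132,99,400,300)
o[300:,400:]=c(s,175,135,140,105,400,300)
cv2.imwrite('pics/c1.png',o)
E
```

```text
(no output)
```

View pics/c1.png

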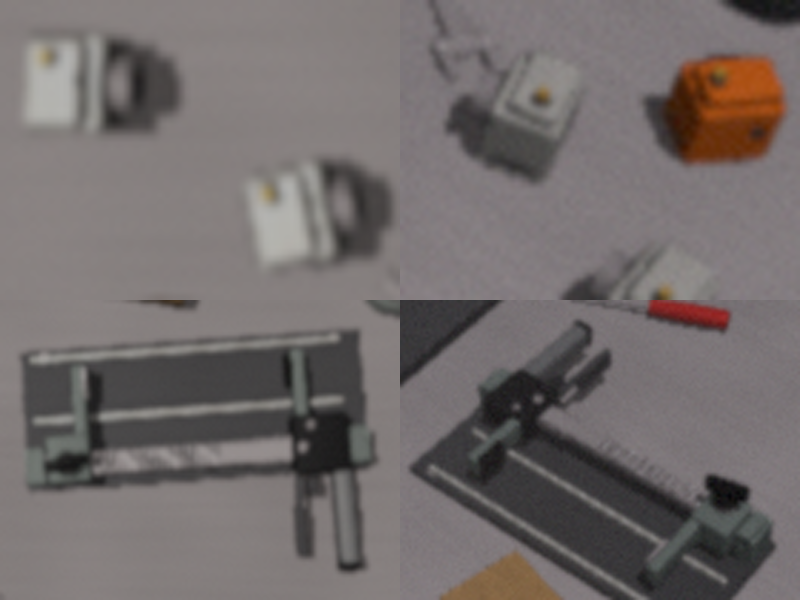

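The crop shows two plain silver calipers. In the top view both pistons look to the right, world -y, which matches the press -y. They are neither pink nor orange. Now I'll measure.

```bash
cat > m.py <<'E'
from h import *
def up(im,x,y,w,h,k=8):
    return cv2.resize(im[y:y+h,x:x+w],None,fx=k,fy=k,interpolation=cv2.INTER_CUBIC)
def un(p,x,y,k=8): return (np.asarray(p)+.5)/k-.5+[x,y]
def caliper_tops(im,n='top',box=(110,160,110,110),z=60,th=150):
    x,y,w,h=box;g=up(im,x,y,w,h).astype(int); mn=g.min(2);mx=g.max(2)
    m=((mn>th)|((mx-mn>60)&(mx>130)&(abs(g[:,:,1]-g[:,:,0])>200))).astype(np.uint8)
    m=cv2.morphologyEx(m,cv2.MORPH_CLOSE,np.ones((13,13)));out=[]
    for c in cv2.findContours(m,cv2.RETR_EXTERNAL,cv2.CHAIN_APPROX_NONE)[0]:
        if cv2.contourArea(c)<2500: continue
        q=un(c[:,0],x,y); P=np.array([onz(n,u,v,z)[:2] for u,v in q])
        r=cv2.minAreaRect(P.astype(np.float32)); out.append((np.round(r[0],1),np.round(r[1],1),round(r[2],1),q.mean(0).round(1)))
    return out
E
python3 - <<'E'
from m import *
t=cv2.imread('pics/t0.png')[:,:,::-1];s=cv2.imread('pics/s0.png')[:,:,::-1]
for th in(140,155,165):
    for o in caliper_tops(t,th=th):print(th,o)
# nipple: orange-ish pixels
for n,im,boxes in(('top',t,[(128,208,16,16),(163,230,18,16)]),('scene',s,[(372,240,24,22),(347,200,22,22)])):
    for (x,y,w,h) in boxes:
        g=up(im,x,y,w,h).astype(float);sat=g[:,:,0]-g[:,:,2];m=sat>0.6*sat.max();yy,xx=np.where(m)
        print(n,un([xx.mean(),yy.mean()],x,y),sat.max())
# press strips in top: bright ridge per column
G=t.mean(2)
for r0,r1,cs in((160,170,range(215,308)),(180,188,list(range(215,222))+list(range(236,290)))):
    pts=[]
    for c in cs:
        col=G[r0:r1+2,c]; w=np.clip(col-col.min()-25,0,None)
        if w.sum()>10: pts.append(onz('top',c,r0+(w*np.arange(len(w))).sum()/w.sum(),18)[:2])
    pts=np.array(pts);f=np.polyfit(pts[:,1],pts[:,0],1)
    for _ in range(2):
        k=abs(pts[:,0]-np.polyval(f,pts[:,1]))<3; f=np.polyfit(pts[k,1],pts[k,0],1)
    print('strip x=%.2f at y=0, slope %.4f'%(f[1],f[0]),k.sum(),'ends y',pts[:,1].min(),pts[:,1].max())
# plate edges
for r in(166,170,174,178):
    for a,b in((202,216),(310,326)):
        p=G[r,a:b]; h=(p.max()+p.min())/2; i=[i for i in range(len(p)-1) if (p[i]-h)*(p[i+1]-h)<0]
        print(r,[ (onz('top',a+j+(h-p[j])/(p[j+1]-p[j]),r,10)[:2]).round(1) for j in i])
for a,b in(((186.2,193.8),(311.5,162.2)),((275.2,248.3),(210,168.8))):print(tri(a,b))
E
```

```text
140 (array([345. , 183.3]), array([100.3,  31.6]), 46.0, array([204.4, 259.2]))
140 (array([410.3, 288.5]), array([45.9, 38. ]), 13.8, array([171.3, 239.5]))
140 (array([478.3, 414.9]), array([27.9, 44. ]), 89.5, array([132.8, 218.1]))
155 (array([408.2, 293.1]), array([40. , 24.3]), 12.9, array([170.4, 240.9]))
155 (array([478.5, 414.2]), array([24. , 40.5]), 89.0, array([133. , 218.4]))
165 (array([408. , 292.9]), array([36.1, 21.4]), 12.6, array([170.9, 241.3]))
165 (array([478.4, 413.6]), array([20.8, 36.6]), 89.6, array([133.4, 219. ]))
top [131.898 214.011] 46.0
top [168.73320485 236.7970815 ] 54.0
scene [382.60079225 253.13864437] 73.0
scene [358.17773438 213.24804688] 67.0
strip x=665.19 at y=0, slope -0.0329 91 ends y -145.00194551882666 161.7646335756757
strip x=589.19 at y=0, slope -0.0738 61 ends y -84.94197759004683 160.42851352587866
166 [array([655.6, 186.2])]
166 [array([ 658. , -183.2])]
170 [array([642. , 191.5]), array([642.1, 180.5])]
170 [array([ 644.5, -185.3])]
174 [array([628.5, 189. ])]
174 [array([ 631. , -186.9])]
178 [array([615. , 188.3])]
178 [array([ 617.5, -186.7])]
(array([ 668.98019841, -159.35992852,   12.65911059]), np.float64(3.8031388511254227))
(array([643.56298318, 178.91324552,  21.70625115]), np.float64(2.9985962563658943))
```

```bash
python3 - <<'E'
from m import *
t=cv2.imread('pics/t0.png')[:,:,::-1]
G=t.mean(2)
print(tri((382.6,253.14),(131.9,214.0)),tri((358.18,213.25),(168.73,236.8)))
def ridge(line,cs,hw=2.5,dark=False):
    pts=[]
    for c in cs:
        v=np.interp(c,[line[0][0],line[1][0]],[line[0][1],line[1][1]]);rr=np.arange(v-hw,v+hw+.01,.25)
        p=np.interp(rr,np.arange(G.shape[0]),G[:,c]);i=p.argmax()
        w=np.interp(np.arange(rr[i]-1.5,rr[i]+1.51,.25),np.arange(384),G[:,c]);w=w-w.min();q=np.arange(rr[i]-1.5,rr[i]+1.51,.25)
        pts.append(onz('top',c,(w*q).sum()/w.sum(),18)[:2])
    pts=np.array(pts);f=np.polyfit(pts[:,1],pts[:,0],1)
    for _ in range(3):
        k=abs(pts[:,0]-np.polyval(f,pts[:,1]))<2.5; f=np.polyfit(pts[k,1],pts[k,0],1)
    print(f,k.sum(),len(k));return f
a=ridge(((210,168.8),(311.5,162.2)),range(213,310))
b=ridge(((212,189),(313,182)),list(range(213,222))+list(range(236,293))+list(range(303,312)))
print(((a[1]-b[1]))*np.cos(a[0]))
# strip end profiles
for r,c0,c1 in((168,204,218),(162,304,318)):print(r,G[r-1:r+2,c0:c1].round())
print(G[155:200,260].round())
# tray mask
g=up(t,340,170,80,100).mean(2);m=(g<75).astype(np.uint8)
for c in cv2.findContours(m,cv2.RETR_EXTERNAL,cv2.CHAIN_APPROX_NONE)[0]:
    if cv2.contourArea(c)<20000: continue
    P=np.array([onz('top',*q,10)[:2] for q in un(c[:,0],340,170)]);print('tray',cv2.minAreaRect(P.astype(np.float32)))
E
```

```text
(array([492.36016292, 415.32516666,  67.20794334]), np.float64(0.3258550693081861)) (array([421.67433824, 296.89605759,  67.41034115]), np.float64(0.061851327042646224))
[-7.85942077e-02  6.57529780e+02] 97 97
[-7.84521729e-02  5.89116858e+02] 75 75
68.20173649882625
168 [[133. 129. 122. 111. 105.  99.  98.  99. 105. 120. 129. 124. 113. 107.]
 [132. 128. 112.  94.  84.  91. 107. 116. 125. 142. 147. 144. 135. 130.]
 [133. 127. 111.  88.  77.  97. 127. 137. 144. 153. 155. 153. 143. 139.]]
162 [[107. 104. 101. 103. 113. 124. 123. 108.  83.  70.  67.  68.  66.  68.]
 [128. 125. 122. 123. 129. 136. 133. 116.  85.  66.  64.  64.  63.  66.]
 [127. 122. 119. 117. 117. 119. 114.  99.  78.  65.  64.  65.  63.  68.]]
[129. 130. 130. 131. 130. 131. 130. 123. 107. 104. 128. 135. 114.  83.
  70.  68.  67.  67.  69.  69.  68.  69.  66.  69.  69.  69.  70.  67.
  68.  81. 115. 138. 127.  92.  70.  70.  69.  71.  71.  70.  70.  73.
  87. 103. 109.]Traceback (most recent call last):
  File "<stdin>", line 26, in <module>
  File "h.py", line 11, in onz
    o,r=ray(n,u,v); return o+r*(z-o[2])/r[2]
        ~~~^^^^^^^
  File "h.py", line 6, in ray
    m=camera_model(n);K=np.array(m['mtx']);T=np.array(m['cam_to_world'])
ValueError: time passes only in moves, steps and waits
```

```bash
python3 - <<'E'
s=open('h.py').read().replace("import numpy as np, cv2","import numpy as np, cv2\n_cm=camera_model\n_C={}\ndef camera_model(n):\n    if n not in _C:_C[n]=_cm(n)\n    return _C[n]\nBM=np.array([623.25,.6,10.]);TH=.0785\ndef W(x,y,z=0):\n    c,s=np.cos(TH),np.sin(TH);x=x-85;y=y+5\n    return np.array([BM[0]+c*x-s*y,BM[1]+s*x+c*y,z])\ndef Pf(p):\n    c,s=np.cos(TH),np.sin(TH);d=np.array(p[:2])-BM[:2]\n    return np.array([85+c*d[0]+s*d[1],-5-s*d[0]+c*d[1]])")
open('h.py','w').write(s)
E
python3 - <<'E'
from m import *
t=cv2.imread('pics/t0.png')[:,:,::-1];s=cv2.imread('pics/s0.png')[:,:,::-1]
p,e=tri((289.5,200.5),(222.4,203.5));print('knob',p,e,Pf(p))
g=up(t,340,170,80,100).mean(2);m=(g<75).astype(np.uint8)
for c in cv2.findContours(m,cv2.RETR_EXTERNAL,cv2.CHAIN_APPROX_NONE)[0]:
    if cv2.contourArea(c)<20000: continue
    P=np.array([onz('top',*q,10)[:2] for q in un(c[:,0],340,170)]);print('tray',cv2.minAreaRect(P.astype(np.float32)))
# dark knob blob
for n,im,(x,y,w,h) in(('top',t,(213,195,20,16)),('scene',s,(280,193,20,18))):
    g=up(im,x,y,w,h).mean(2);
    for th in(35,45,55):
        m=(g<th).astype(np.uint8)
        cs=cv2.findContours(m,cv2.RETR_EXTERNAL,cv2.CHAIN_APPROX_NONE)[0]
        if cs: 
            c=max(cs,key=cv2.contourArea);r=cv2.minAreaRect(c);print(n,th,un(r[0],x,y),np.array(r[1])/8,r[2])
for name,P in dict(knob=W(0,126,85),jaw=W(85,-115,57),stop=W(85,102,53),gripend=W(-134,-145,54),hb=W(0,-194,53)).items():print(name,P.round(),proj('top',P).round(1),proj('scene',P).round(1))
i=np.zeros((600,800,3),np.uint8)
i[:,:400]=cv2.resize(t[195:225,285:305][:,:,::-1],(400,600),interpolation=cv2.INTER_CUBIC)
i[:300,400:]=cv2.resize(t[160:190,282:322][:,:,::-1],(400,300),interpolation=cv2.INTER_CUBIC)
i[300:,400:]=cv2.resize(t[190:220,205:245][:,:,::-1],(400,300),interpolation=cv2.INTER_CUBIC)
cv2.imwrite('pics/c2.png',i)
E
```

```text
knob [525.69707986 129.72020416  82.39413985] 3.3530933377081564 [ -2.12697252 131.3726146 ]
tray ((490.228271484375, -381.2034606933594), (248.65948486328125, 153.81333923339844), 6.983880519866943)
top 35 [222.69948673 203.57363033] [ 4.31648493 11.08961868] 87.87889862060547
top 45 [222.     203.5625] [ 5.25  13.625] 90.0
top 55 [222.0625 203.5625] [ 6.25 14.5 ] 90.0
scene 35 [288.14418221 202.89797592] [14.29578018  9.3166399 ] 19.17900848388672
scene 45 [288.13743687 202.97986984] [15.04521751 10.01987934] 19.179006576538086
scene 55 [288.16249943 203.01249981] [15.41610241 10.67268658] 18.43494987487793
knob [528. 125.  85.] [223.6 203. ] [287.  199.5]
jaw [ 632. -109.   57.] [297.5 171.7] [204.2 185.5]
stop [615. 107.  53.] [230.3 176.6] [262.1 221.3]
gripend [ 416. -156.   54.] [312.5 239.5] [241.8 143.6]
hb [ 553. -194.   53.] [324.1 196.3] [203.8 159.7]
```

View pics/c2.png

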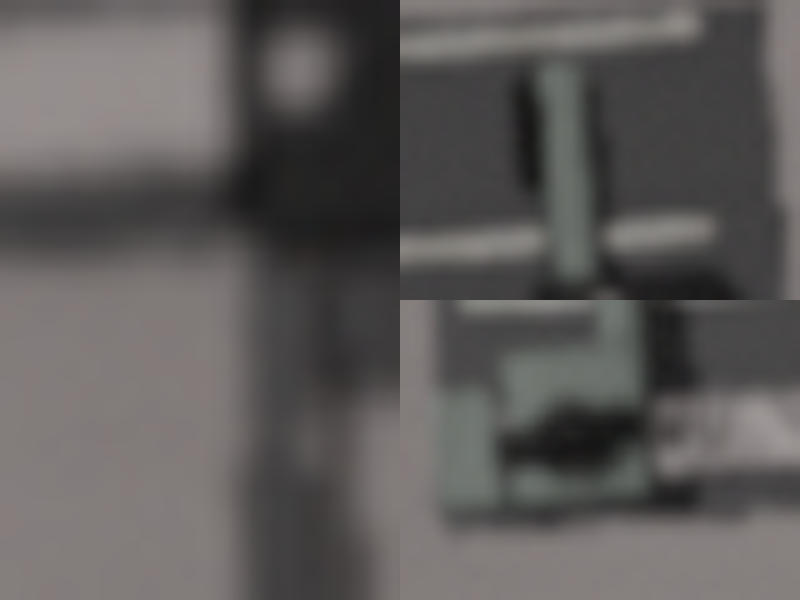

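>>> {"method": "arm_command", "body": {
  "moves": [
    {"grip": 1, "linear": [0, 0, 0], "twist": -0.245},
    {"grip": 1, "linear": [0, 0, 0], "twist": -0.245},
    {"grip": 1, "linear": [0, 0, 0], "twist": -0.245},
    {"grip": 1, "linear": [0, 0, 0], "twist": -0.245},
    {"grip": 1, "linear": [0, 0, 0], "twist": -0.245}
  ]
}}

```text
time_s: 0.52
position: [292.3, -580.2, 214.1]
ee_rot: [0.856, 0.516, -0.0, -0.001]
contact_force: [0.3, 0.2, 0.1]
opening: 1.001
finger_force: 0.0
```

>>> {"method": "arm_command", "body": {
  "moves": [
    {"grip": 1, "linear": [0, 0, 0], "twist": -0.245},
    {"grip": 1, "linear": [0, 0, 0], "twist": -0.245},
    {"grip": 1, "linear": [0, 0, 0], "twist": -0.245},
    {"grip": 1, "linear": [0, 0, 0], "twist": -0.245},
    {"grip": 1, "linear": [0, 0, 0], "twist": 0}
  ]
}}

```text
time_s: 0.93
position: [292.2, -580.2, 214.0]
ee_rot: [0.707, 0.708, 0.0, -0.0]
contact_force: [-0.1, 0.4, 0.8]
opening: 0.999
finger_force: 0.0
```

>>> {"method": "arm_command", "body": {
  "moves": [
    {"grip": 1, "linear": [0.15, 0.1, 0], "twist": 0},
    {"grip": 1, "linear": [0.15, 0.1, 0], "twist": 0},
    {"grip": 1, "linear": [0.15, 0.1, 0], "twist": 0},
    {"grip": 1, "linear": [0.15, 0.1, 0], "twist": 0},
    {"grip": 1, "linear": [0.15, 0.1, 0], "twist": 0}
  ]
}}

```text
time_s: 1.35
position: [393.2, -429.1, 214.4]
ee_rot: [0.709, 0.705, 0.0, -0.0]
contact_force: [0.2, 0.2, -0.0]
opening: 1.002
finger_force: 0.0
```

>>> {"method": "arm_command", "body": {
  "moves": [
    {"grip": 1, "linear": [0.15, 0.1, 0], "twist": 0},
    {"grip": 1, "linear": [0.15, 0.1, 0], "twist": 0},
    {"grip": 1, "linear": [0.15, 0.1, 0], "twist": 0},
    {"grip": 1, "linear": [0.15, 0.1, 0], "twist": 0},
    {"grip": 1, "linear": [0.15, 0.1, 0], "twist": 0}
  ]
}}

```text
time_s: 1.77
position: [493.5, -279.2, 214.5]
ee_rot: [0.709, 0.705, -0.0, -0.0]
contact_force: [-0.6, 0.4, 0.2]
opening: 0.999
finger_force: 0.0
```

```bash
sed -i 's/BM=np.array(\[623.25,.6,10.\])/BM=np.array([622.8,6.1,10.])/' h.py
cat >> m.py <<'E'
def pose():
    o=get_obs();q=o['ee_rot'];p=o['position'];
    from scipy.spatial.transform import Rotation as R
    M=R.from_quat(q).as_matrix();return p,np.arctan2(M[1,0],M[0,0]),M[2,2],o
def go(T,phi=None):
    "prints twist units total and, after twist, linear units total in tool axes"
    p,f,zz,o=pose();phi=f if phi is None else phi;d=np.array(T)-p
    print('pos',p.round(1),'phi %.4f zz %.4f t %.2f open %.3f F %.1f'%(f,zz,o['time_s'],o['opening'],o['finger_force']),'cf',o['contact_force'].round(1))
    tw=-((phi-f+np.pi)%(2*np.pi)-np.pi)/.5
    L=np.array([np.cos(phi)*d[0]+np.sin(phi)*d[1],np.sin(phi)*d[0]-np.cos(phi)*d[1],-d[2]])/200
    print('twist total %.3f (/.25 rows %.1f)'%(tw,abs(tw)/.25),'linear total',L.round(4),'rows>=%.1f'%(np.linalg.norm(L)/.2))
E
python3 - <<'E'
from m import *
t=save('top','t1.png');s=save('scene','s1.png')
for o in caliper_tops(t,th=155):print(o)
go([478.4,414.3,150])
print(get_obs()['joint_positions'])
i=cv2.resize(s[170:384,250:512][:,:,::-1],(735,600),interpolation=cv2.INTER_CUBIC);cv2.imwrite('pics/c3.png',i)
for n,P in dict(jaw=W(85,-111,57),knob=W(0,126,85)).items():print(n,P.round(1),proj('top',P))
E
```

```text
(array([344.5, 174.3]), array([79.5,  6.8]), 51.0, array([207.7, 261.7]))
(array([408. , 293.3]), array([41.9, 25.6]), 12.0, array([170.3, 240.7]))
(array([478.4, 414.4]), array([25.6, 42. ]), 89.5, array([132.9, 218.2]))
pos [ 496.6 -273.8  214.8] phi 1.5759 zz -1.0000 t 1.87 open 0.999 F 0.0 cf [ 0.4  0.5 -0.2]
twist total -0.000 (/.25 rows 0.0) linear total [ 3.4412 -0.0737  0.3241] rows>=17.3
[ 0.75281143  0.36185192 -0.38135375  1.79009946  0.15125799  1.0179963
  0.31934322]
jaw [631.1 -99.6  57. ] [294.5861941  171.88719812]
knob [527.8 130.   85. ] [221.79051734 203.11399694]
```

View pics/c3.png

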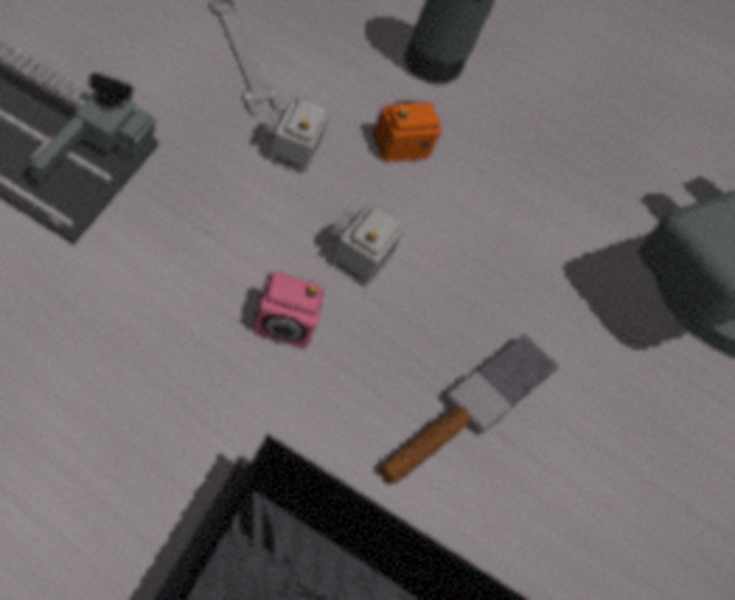

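Close crop: the two silver calipers at (300,130) and (370,240) are the targets. The orange (410,130) and pink (290,305) ones are left alone, and no third silver caliper is visible. I'll fetch the far one first.

>>> {"method": "arm_command", "body": {
  "moves": [
    {"grip": 1, "linear": [0.18, -0.004, 0], "twist": 0},
    {"grip": 1, "linear": [0.18, -0.004, 0], "twist": 0},
    {"grip": 1, "linear": [0.18, -0.004, 0], "twist": 0},
    {"grip": 1, "linear": [0.18, -0.004, 0], "twist": 0},
    {"grip": 1, "linear": [0.18, -0.004, 0], "twist": 0}
  ]
}}

```text
time_s: 2.28
position: [488.6, -99.9, 214.5]
ee_rot: [0.709, 0.705, -0.0, -0.0]
contact_force: [0.9, 0.0, 0.1]
opening: 0.997
finger_force: 0.0
```

>>> {"method": "arm_command", "body": {
  "moves": [
    {"grip": 1, "linear": [0.18, -0.004, 0], "twist": 0},
    {"grip": 1, "linear": [0.18, -0.004, 0], "twist": 0},
    {"grip": 1, "linear": [0.18, -0.004, 0], "twist": 0},
    {"grip": 1, "linear": [0.18, -0.004, 0], "twist": 0},
    {"grip": 1, "linear": [0.18, -0.004, 0], "twist": 0}
  ]
}}

```text
time_s: 2.7
position: [485.2, 80.0, 214.6]
ee_rot: [0.709, 0.705, -0.0, 0.0]
contact_force: [0.9, 0.0, -0.1]
opening: 0.998
finger_force: 0.0
```

>>> {"method": "arm_command", "body": {
  "moves": [
    {"grip": 1, "linear": [0.18, -0.004, 0], "twist": 0},
    {"grip": 1, "linear": [0.18, -0.004, 0], "twist": 0},
    {"grip": 1, "linear": [0.18, -0.004, 0], "twist": 0},
    {"grip": 1, "linear": [0.18, -0.004, 0], "twist": 0},
    {"grip": 1, "linear": [0.18, -0.004, 0], "twist": 0}
  ]
}}

```text
time_s: 3.12
position: [481.8, 260.0, 214.4]
ee_rot: [0.709, 0.705, -0.0, 0.0]
contact_force: [0.7, -0.5, -0.2]
opening: 0.999
finger_force: 0.0
```

>>> {"method": "arm_command", "body": {
  "moves": [
    {"grip": 1, "linear": [0.18, -0.004, 0], "twist": 0},
    {"grip": 1, "linear": [0.18, -0.004, 0], "twist": 0},
    {"grip": 1, "linear": [0.18, -0.004, 0.1], "twist": 0},
    {"grip": 1, "linear": [0.18, -0.004, 0.1], "twist": 0},
    {"grip": 1, "linear": [0, 0, 0.1], "twist": 0}
  ]
}}

```text
time_s: 3.53
position: [476.4, 410.8, 154.0]
ee_rot: [0.706, 0.708, 0.002, -0.002]
contact_force: [-0.6, -0.1, 0.1]
opening: 0.997
finger_force: 0.0
```

>>> {"method": "arm_command", "body": {
  "moves": [
    {"grip": 1, "linear": [0, 0, 0], "twist": 0},
    {"grip": 1, "linear": [0, 0, 0], "twist": 0}
  ]
}}

```text
time_s: 3.7
position: [478.7, 401.7, 153.2]
ee_rot: [0.708, 0.706, -0.002, 0.0]
contact_force: [0.7, -0.6, 0.7]
opening: 0.996
finger_force: 0.0
```

```bash
python3 - <<'E'
from m import *
go([478.4,414.3,21],np.pi/2-.008);print(get_obs()['joint_positions'])
E
```

```text
pos [478.7 401.7 153.2] phi 1.5669 zz -1.0000 t 3.70 open 0.996 F 0.0 cf [ 0.7 -0.6  0.7]
twist total 0.008 (/.25 rows 0.0) linear total [ 0.0629 -0.0018  0.6609] rows>=3.3
[-0.32559654  0.57577097 -0.58936332  1.6869668   0.36922058  0.99598372
 -1.04913826]
```

>>> {"method": "arm_command", "body": {
  "moves": [
    {"grip": 1, "linear": [0.063, 0, 0.13], "twist": 0.01},
    {"grip": 1, "linear": [0, 0, 0.13], "twist": 0},
    {"grip": 1, "linear": [0, 0, 0.14], "twist": 0},
    {"grip": 1, "linear": [0, 0, 0.13], "twist": 0},
    {"grip": 1, "linear": [0, 0, 0.13], "twist": 0}
  ]
}}

```text
time_s: 4.12
position: [481.3, 414.2, 23.3]
ee_rot: [0.711, 0.703, 0.001, 0.001]
contact_force: [0.5, 0.3, -0.8]
opening: 1.004
finger_force: 0.0
```

>>> {"method": "arm_command", "body": {
  "force": 40,
  "moves": [
    {"grip": 1, "linear": [0, 0, 0], "twist": 0},
    {"grip": 0.4, "linear": [0, 0, 0], "twist": 0},
    {"grip": 0.3, "linear": [0, 0, 0], "twist": 0},
    {"grip": 0.3, "linear": [0, 0, 0], "twist": 0},
    {"grip": 0.3, "linear": [0, 0, 0], "twist": 0}
  ]
}}

```text
time_s: 4.53
position: [480.1, 416.5, 24.8]
ee_rot: [0.71, 0.704, 0.002, 0.0]
contact_force: [0.6, 0.3, 0.1]
opening: 0.73
finger_force: 0.0
```

>>> {"method": "arm_command", "body": {
  "moves": [
    {"grip": 0.3, "linear": [0, 0, 0], "twist": 0},
    {"grip": 0.3, "linear": [0, 0, 0], "twist": 0},
    {"grip": 0.3, "linear": [0, 0, 0], "twist": 0},
    {"grip": 0.3, "linear": [0, 0, 0], "twist": 0},
    {"grip": 0.3, "linear": [0, 0, 0], "twist": 0}
  ]
}}

```text
time_s: 4.95
position: [479.1, 416.1, 23.4]
ee_rot: [0.709, 0.705, 0.0, 0.0]
contact_force: [-1.1, -0.4, 6.2]
opening: 0.561
finger_force: 40.0
```

```bash
python3 - <<'E'
from m import *
print(W(85,-64,31)); go(W(85,-64,31),np.pi/2+.0785)
E
```

```text
[627.42674472 -52.71830696  31.        ]
pos [479.1 416.1  23.4] phi 1.5642 zz -1.0000 t 4.95 open 0.561 F 40.0 cf [-1.1 -0.4  6.2]
twist total -0.170 (/.25 rows 0.7) linear total [-2.395   0.5558 -0.0381] rows>=12.3
```

>>> {"method": "arm_command", "body": {
  "moves": [
    {"grip": 0.3, "linear": [0, 0, -0.1], "twist": 0},
    {"grip": 0.3, "linear": [0, 0, -0.18], "twist": 0},
    {"grip": 0.3, "linear": [0, 0, -0.18], "twist": 0},
    {"grip": 0.3, "linear": [0, 0, -0.18], "twist": 0},
    {"grip": 0.3, "linear": [0, 0, -0.05], "twist": -0.17}
  ]
}}

```text
time_s: 5.37
position: [480.2, 417.9, 165.6]
ee_rot: [0.679, 0.735, 0.003, 0.0]
contact_force: [0.4, 1.9, -4.0]
opening: 0.566
finger_force: 40.0
```

>>> {"method": "arm_command", "body": {
  "moves": [
    {"grip": 0.3, "linear": [-0.1, 0.023, 0], "twist": 0},
    {"grip": 0.3, "linear": [-0.15, 0.035, 0], "twist": 0},
    {"grip": 0.3, "linear": [-0.15, 0.035, 0], "twist": 0},
    {"grip": 0.3, "linear": [-0.15, 0.035, 0], "twist": 0},
    {"grip": 0.3, "linear": [-0.15, 0.035, 0], "twist": 0}
  ]
}}

```text
time_s: 5.78
position: [521.7, 276.8, 159.2]
ee_rot: [0.679, 0.734, -0.001, -0.0]
contact_force: [1.0, -0.1, -4.1]
opening: 0.561
finger_force: 40.0
```

>>> {"method": "arm_command", "body": {
  "moves": [
    {"grip": 0.3, "linear": [-0.15, 0.035, 0], "twist": 0},
    {"grip": 0.3, "linear": [-0.15, 0.035, 0], "twist": 0},
    {"grip": 0.3, "linear": [-0.15, 0.035, 0], "twist": 0},
    {"grip": 0.3, "linear": [-0.15, 0.035, 0], "twist": 0},
    {"grip": 0.3, "linear": [-0.15, 0.035, 0], "twist": 0}
  ]
}}

```text
time_s: 6.2
position: [568.2, 130.1, 159.4]
ee_rot: [0.679, 0.734, -0.001, -0.001]
contact_force: [0.4, 0.2, -4.9]
opening: 0.561
finger_force: 40.0
```

>>> {"method": "arm_command", "body": {
  "moves": [
    {"grip": 0.3, "linear": [-0.15, 0.035, 0], "twist": 0},
    {"grip": 0.3, "linear": [-0.15, 0.035, 0], "twist": 0},
    {"grip": 0.3, "linear": [-0.15, 0.035, 0], "twist": 0},
    {"grip": 0.3, "linear": [-0.15, 0.035, 0], "twist": 0},
    {"grip": 0.3, "linear": [-0.15, 0.035, 0], "twist": 0}
  ]
}}

```text
time_s: 6.62
position: [614.8, -16.5, 159.2]
ee_rot: [0.679, 0.734, -0.001, -0.001]
contact_force: [0.4, -0.6, -4.0]
opening: 0.565
finger_force: 40.0
```

>>> {"method": "arm_command", "body": {
  "moves": [
    {"grip": 0.3, "linear": [-0.1, 0.025, 0], "twist": 0},
    {"grip": 0.3, "linear": [0, 0, 0], "twist": 0},
    {"grip": 0.3, "linear": [0, 0, 0], "twist": 0}
  ]
}}

```text
time_s: 6.87
position: [621.3, -36.3, 159.0]
ee_rot: [0.68, 0.733, -0.001, -0.001]
contact_force: [-0.6, 0.9, -4.7]
opening: 0.563
finger_force: 40.0
```

```bash
python3 - <<'E'
from m import *
go(W(85,-62,34.5),np.pi/2+.0785)
E
```

```text
pos [621.3 -36.3 159. ] phi 1.6458 zz -1.0000 t 6.87 open 0.563 F 40.0 cf [-0.6  0.9 -4.7]
twist total -0.007 (/.25 rows 0.0) linear total [-0.0742  0.0243  0.6223] rows>=3.1
```

>>> {"method": "arm_command", "body": {
  "moves": [
    {"grip": 0.3, "linear": [-0.074, 0.0245, 0.1], "twist": 0},
    {"grip": 0.3, "linear": [0, 0, 0.14], "twist": 0},
    {"grip": 0.3, "linear": [0, 0, 0.14], "twist": 0},
    {"grip": 0.3, "linear": [0, 0, 0.14], "twist": 0},
    {"grip": 0.3, "linear": [0, 0, 0.03], "twist": 0}
  ]
}}

```text
time_s: 7.28
position: [623.8, -47.0, 45.3]
ee_rot: [0.678, 0.735, -0.003, -0.004]
contact_force: [-0.9, -0.4, -6.1]
opening: 0.563
finger_force: 40.0
```

>>> {"method": "arm_command", "body": {
  "moves": [
    {"grip": 0.3, "linear": [0, 0, 0.03], "twist": 0},
    {"grip": 0.3, "linear": [0, 0, 0.03], "twist": 0},
    {"grip": 0.3, "linear": [0, 0, 0], "twist": 0},
    {"grip": 0.3, "linear": [0, 0, 0], "twist": 0}
  ]
}}

```text
time_s: 7.62
position: [629.0, -48.3, 39.8]
ee_rot: [0.679, 0.734, 0.001, 0.001]
contact_force: [0.8, -0.3, -4.4]
opening: 0.56
finger_force: 40.0
```

```bash
python3 - <<'E'
from m import *
go(W(85,-62,34.5),np.pi/2+.0785)
t=save('top','t2.png');s=save('scene','s2.png')
i=np.zeros((600,800,3),np.uint8)
i[:,:400]=cv2.resize(t[145:205,282:322][:,:,::-1],(400,600),interpolation=cv2.INTER_CUBIC)
i[:,400:]=cv2.resize(s[150:225,185:235][:,:,::-1],(400,600),interpolation=cv2.INTER_CUBIC)
cv2.imwrite('pics/c4.png',i)
E
```

```text
pos [629.  -48.3  39.8] phi 1.6496 zz -1.0000 t 7.62 open 0.560 F 40.0 cf [ 0.8 -0.3 -4.4]
twist total 0.001 (/.25 rows 0.0) linear total [-0.0112 -0.0097  0.0263] rows>=0.2
```

View pics/c4.png

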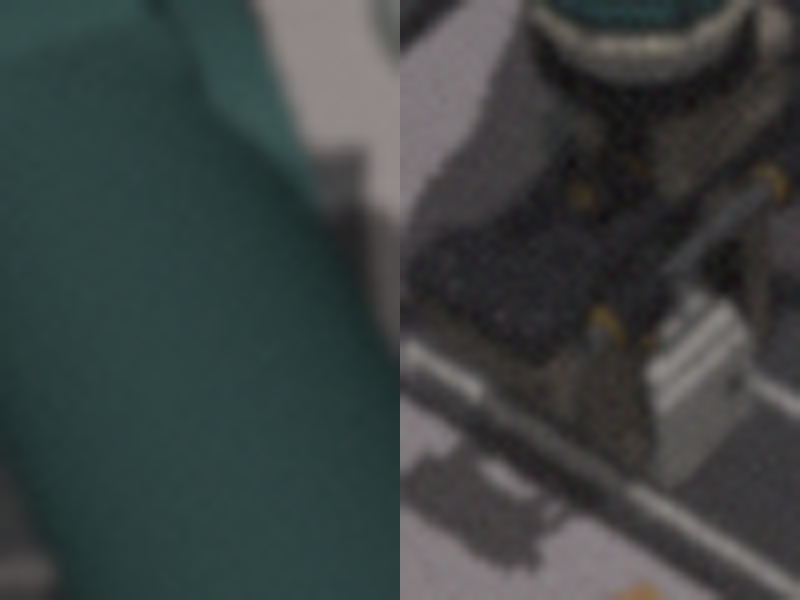

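>>> {"method": "arm_command", "body": {
  "moves": [
    {"grip": 0.3, "linear": [-0.011, -0.01, 0.015], "twist": 0},
    {"grip": 0.3, "linear": [0, 0, 0.015], "twist": 0},
    {"grip": 0.3, "linear": [0, 0, 0], "twist": 0},
    {"grip": 0.3, "linear": [0, 0, 0], "twist": 0}
  ]
}}

```text
time_s: 8.05
position: [626.7, -51.9, 33.3]
ee_rot: [0.679, 0.734, -0.0, 0.001]
contact_force: [-1.2, -1.7, 2.8]
opening: 0.565
finger_force: 40.0
```

>>> {"method": "arm_command", "body": {
  "moves": [
    {"grip": 0.7, "linear": [0, 0, 0], "twist": 0},
    {"grip": 0.7, "linear": [0, 0, 0], "twist": 0},
    {"grip": 0.7, "linear": [0, 0, 0], "twist": 0},
    {"grip": 0.7, "linear": [0, 0, 0], "twist": 0}
  ]
}}

```text
time_s: 8.38
position: [626.6, -50.8, 32.7]
ee_rot: [0.679, 0.734, 0.0, 0.0]
contact_force: [-0.0, 0.1, 0.4]
opening: 0.703
finger_force: 0.0
```

```bash
python3 - <<'E'
from m import *
go(W(85,-62,34.5),np.pi/2+.0785)
E
```

```text
pos [626.6 -50.8  32.7] phi 1.6495 zz -1.0000 t 8.38 open 0.703 F 0.0 cf [-0.   0.1  0.4]
twist total 0.000 (/.25 rows 0.0) linear total [ 0.0001  0.0031 -0.009 ] rows>=0.0
```

>>> {"method": "arm_command", "body": {
  "moves": [
    {"grip": 0.7, "linear": [0, 0, -0.15], "twist": 0},
    {"grip": 0.7, "linear": [0, 0, -0.18], "twist": 0},
    {"grip": 1, "linear": [0, 0, -0.18], "twist": 0},
    {"grip": 1, "linear": [0, 0, -0.18], "twist": 0},
    {"grip": 1, "linear": [0, 0, 0], "twist": 0}
  ]
}}

```text
time_s: 8.8
position: [630.9, -50.3, 178.4]
ee_rot: [0.679, 0.734, 0.004, 0.005]
contact_force: [0.4, 0.9, 0.4]
opening: 0.897
finger_force: 0.0
```

```bash
python3 - <<'E'
from m import *
t=save('top','t3.png')
for o in caliper_tops(t,th=155):print(o)
go([408.1,293.2,150],np.pi/2+.22)
E
```

```text
(array([352.5, 177.1]), array([95.9, 29.1]), 57.4, array([204. , 258.7]))
(array([407.9, 293.3]), array([42.8, 26.5]), 11.7, array([170.3, 240.7]))
pos [629.2 -50.6 175.1] phi 1.6493 zz -1.0000 t 8.85 open 0.941 F 0.0 cf [ 0.7 -0.7 -0.2]
twist total -0.283 (/.25 rows 1.1) linear total [ 1.9189 -0.7038  0.1254] rows>=10.2
```

>>> {"method": "arm_command", "body": {
  "moves": [
    {"grip": 1, "linear": [0, 0, 0], "twist": -0.14},
    {"grip": 1, "linear": [0, 0, 0], "twist": -0.14},
    {"grip": 1, "linear": [0.1, -0.037, 0], "twist": 0},
    {"grip": 1, "linear": [0.165, -0.06, 0], "twist": 0},
    {"grip": 1, "linear": [0.165, -0.06, 0], "twist": 0}
  ]
}}

```text
time_s: 9.27
position: [576.0, 25.9, 169.0]
ee_rot: [0.627, 0.779, -0.001, -0.001]
contact_force: [-0.4, 0.7, 0.1]
opening: 1.0
finger_force: 0.0
```

>>> {"method": "arm_command", "body": {
  "moves": [
    {"grip": 1, "linear": [0.165, -0.06, 0], "twist": 0},
    {"grip": 1, "linear": [0.165, -0.06, 0], "twist": 0},
    {"grip": 1, "linear": [0.165, -0.06, 0], "twist": 0},
    {"grip": 1, "linear": [0.165, -0.06, 0], "twist": 0},
    {"grip": 1, "linear": [0.165, -0.06, 0], "twist": 0}
  ]
}}

```text
time_s: 9.68
position: [481.0, 175.1, 169.6]
ee_rot: [0.626, 0.78, -0.001, -0.0]
contact_force: [0.8, -0.3, -0.7]
opening: 0.998
finger_force: 0.0
```

>>> {"method": "arm_command", "body": {
  "moves": [
    {"grip": 1, "linear": [0.165, -0.06, 0], "twist": 0},
    {"grip": 1, "linear": [0.165, -0.06, 0], "twist": 0},
    {"grip": 1, "linear": [0.165, -0.06, 0], "twist": 0},
    {"grip": 1, "linear": [0.1, -0.037, 0], "twist": 0},
    {"grip": 1, "linear": [0, 0, 0], "twist": 0}
  ]
}}

```text
time_s: 10.1
position: [410.7, 285.3, 170.1]
ee_rot: [0.623, 0.783, 0.0, -0.001]
contact_force: [0.2, 0.3, -1.4]
opening: 0.997
finger_force: 0.0
```

>>> {"method": "arm_command", "body": {
  "moves": [
    {"grip": 1, "linear": [0, 0, 0], "twist": 0},
    {"grip": 1, "linear": [0, 0, 0], "twist": 0}
  ]
}}

```text
time_s: 10.27
position: [414.8, 279.9, 169.8]
ee_rot: [0.626, 0.78, -0.001, -0.0]
contact_force: [0.4, -0.6, 0.4]
opening: 1.003
finger_force: 0.0
```

```bash
python3 - <<'E'
from m import *
go([408.1,293.2,24],np.pi/2+.21)
E
```

```text
pos [414.8 279.9 169.8] phi 1.7885 zz -1.0000 t 10.27 open 1.003 F 0.0 cf [ 0.4 -0.6  0.4]
twist total 0.015 (/.25 rows 0.1) linear total [ 0.0719 -0.0189  0.7289] rows>=3.7
```

>>> {"method": "arm_command", "body": {
  "moves": [
    {"grip": 1, "linear": [0.072, -0.019, 0.1], "twist": 0.015},
    {"grip": 1, "linear": [0, 0, 0.15], "twist": 0},
    {"grip": 1, "linear": [0, 0, 0.16], "twist": 0},
    {"grip": 1, "linear": [0, 0, 0.16], "twist": 0},
    {"grip": 1, "linear": [0, 0, 0.159], "twist": 0}
  ]
}}

```text
time_s: 10.68
position: [408.9, 292.2, 22.9]
ee_rot: [0.63, 0.777, -0.0, 0.0]
contact_force: [1.8, 0.7, -0.2]
opening: 1.002
finger_force: 0.0
```

>>> {"method": "arm_command", "body": {
  "moves": [
    {"grip": 1, "linear": [0, 0, 0], "twist": 0},
    {"grip": 0.3, "linear": [0, 0, 0], "twist": 0},
    {"grip": 0.3, "linear": [0, 0, 0], "twist": 0},
    {"grip": 0.3, "linear": [0, 0, 0], "twist": 0},
    {"grip": 0.3, "linear": [0, 0, 0], "twist": 0}
  ]
}}

```text
time_s: 11.1
position: [409.2, 294.7, 26.6]
ee_rot: [0.629, 0.777, 0.002, 0.001]
contact_force: [-0.4, -0.5, -0.2]
opening: 0.731
finger_force: 0.0
```

>>> {"method": "arm_command", "body": {
  "moves": [
    {"grip": 0.3, "linear": [0, 0, 0], "twist": 0},
    {"grip": 0.3, "linear": [0, 0, 0], "twist": 0},
    {"grip": 0.3, "linear": [0, 0, 0], "twist": 0},
    {"grip": 0.3, "linear": [0, 0, 0], "twist": 0},
    {"grip": 0.3, "linear": [0, 0, 0], "twist": 0}
  ]
}}

```text
time_s: 11.52
position: [408.3, 294.3, 25.6]
ee_rot: [0.629, 0.778, 0.0, 0.0]
contact_force: [-0.4, -1.4, 7.0]
opening: 0.56
finger_force: 40.0
```

```bash
python3 - <<'E'
from m import *
go(W(85,-2,34.5),np.pi/2+.0785)
E
```

```text
pos [408.3 294.3  25.6] phi 1.7817 zz -1.0000 t 11.52 open 0.560 F 40.0 cf [-0.4 -1.4  7. ]
twist total 0.265 (/.25 rows 1.1) linear total [-1.5058  0.9564 -0.0443] rows>=8.9
```

>>> {"method": "arm_command", "body": {
  "moves": [
    {"grip": 0.3, "linear": [0, 0, -0.12], "twist": 0},
    {"grip": 0.3, "linear": [0, 0, -0.18], "twist": 0},
    {"grip": 0.3, "linear": [0, 0, -0.18], "twist": 0},
    {"grip": 0.3, "linear": [0, 0, -0.18], "twist": 0.13},
    {"grip": 0.3, "linear": [0, 0, 0], "twist": 0.135}
  ]
}}

```text
time_s: 11.93
position: [410.3, 296.9, 162.6]
ee_rot: [0.68, 0.733, 0.005, 0.001]
contact_force: [0.8, 0.3, -5.1]
opening: 0.564
finger_force: 40.0
```

>>> {"method": "arm_command", "body": {
  "moves": [
    {"grip": 0.3, "linear": [-0.09, 0.057, 0], "twist": 0},
    {"grip": 0.3, "linear": [-0.141, 0.09, 0], "twist": 0},
    {"grip": 0.3, "linear": [-0.141, 0.09, 0], "twist": 0},
    {"grip": 0.3, "linear": [-0.141, 0.09, 0], "twist": 0},
    {"grip": 0.3, "linear": [-0.141, 0.09, 0], "twist": 0}
  ]
}}

```text
time_s: 12.35
position: [501.1, 168.6, 156.2]
ee_rot: [0.679, 0.734, -0.001, -0.0]
contact_force: [0.7, -0.1, -4.4]
opening: 0.559
finger_force: 40.0
```

>>> {"method": "arm_command", "body": {
  "moves": [
    {"grip": 0.3, "linear": [-0.141, 0.09, 0], "twist": 0},
    {"grip": 0.3, "linear": [-0.141, 0.09, 0], "twist": 0},
    {"grip": 0.3, "linear": [-0.141, 0.09, 0], "twist": 0},
    {"grip": 0.3, "linear": [-0.141, 0.09, 0], "twist": 0},
    {"grip": 0.3, "linear": [-0.141, 0.09, 0], "twist": 0}
  ]
}}

```text
time_s: 12.77
position: [601.8, 35.1, 155.9]
ee_rot: [0.679, 0.734, -0.001, -0.001]
contact_force: [1.1, 1.1, -4.2]
opening: 0.564
finger_force: 40.0
```

>>> {"method": "arm_command", "body": {
  "moves": [
    {"grip": 0.3, "linear": [-0.141, 0.09, 0], "twist": 0},
    {"grip": 0.3, "linear": [0, 0, 0], "twist": 0},
    {"grip": 0.3, "linear": [0, 0, 0], "twist": 0},
    {"grip": 0.3, "linear": [0, 0, 0], "twist": 0}
  ]
}}

```text
time_s: 13.1
position: [621.0, 10.5, 155.8]
ee_rot: [0.679, 0.734, -0.001, -0.001]
contact_force: [0.4, -0.1, -4.2]
opening: 0.561
finger_force: 40.0
```

```bash
python3 - <<'E'
from m import *
go(W(85,-2,36),np.pi/2+.0785)
E
```

```text
pos [621.   10.5 155.8] phi 1.6492 zz -1.0000 t 13.10 open 0.561 F 40.0 cf [ 0.4 -0.1 -4.2]
twist total -0.000 (/.25 rows 0.0) linear total [-0.0076  0.0073  0.5988] rows>=3.0
```

>>> {"method": "arm_command", "body": {
  "moves": [
    {"grip": 0.3, "linear": [-0.008, 0.007, 0.1], "twist": 0},
    {"grip": 0.3, "linear": [0, 0, 0.14], "twist": 0},
    {"grip": 0.3, "linear": [0, 0, 0.14], "twist": 0},
    {"grip": 0.3, "linear": [0, 0, 0.13], "twist": 0},
    {"grip": 0.3, "linear": [0, 0, 0.06], "twist": 0}
  ]
}}

```text
time_s: 13.52
position: [620.4, 10.0, 39.3]
ee_rot: [0.678, 0.735, -0.002, -0.002]
contact_force: [-1.3, -0.9, -4.7]
opening: 0.561
finger_force: 40.0
```

>>> {"method": "arm_command", "body": {
  "moves": [
    {"grip": 0.3, "linear": [0, 0, 0.015], "twist": 0},
    {"grip": 0.3, "linear": [0, 0, 0], "twist": 0},
    {"grip": 0.3, "linear": [0, 0, 0], "twist": 0},
    {"grip": 0.3, "linear": [0, 0, 0], "twist": 0}
  ]
}}

```text
time_s: 13.85
position: [625.0, 9.1, 41.7]
ee_rot: [0.679, 0.734, 0.001, 0.001]
contact_force: [-0.2, 0.4, -4.8]
opening: 0.561
finger_force: 40.0
```

```bash
python3 - <<'E'
from m import *
go(W(85,-2,36),np.pi/2+.0785)
E
```

```text
pos [625.    9.1  41.7] phi 1.6496 zz -1.0000 t 13.85 open 0.561 F 40.0 cf [-0.2  0.4 -4.8]
twist total 0.001 (/.25 rows 0.0) linear total [ 0.0009 -0.012   0.0284] rows>=0.2
```

>>> {"method": "arm_command", "body": {
  "moves": [
    {"grip": 0.3, "linear": [0, -0.012, 0.015], "twist": 0},
    {"grip": 0.3, "linear": [0, 0, 0.017], "twist": 0},
    {"grip": 0.3, "linear": [0, 0, 0], "twist": 0},
    {"grip": 0.3, "linear": [0, 0, 0], "twist": 0}
  ]
}}

```text
time_s: 14.18
position: [621.9, 8.4, 35.6]
ee_rot: [0.679, 0.734, 0.0, 0.001]
contact_force: [-3.3, -1.6, 7.6]
opening: 0.561
finger_force: 40.0
```

>>> {"method": "arm_command", "body": {
  "moves": [
    {"grip": 0.7, "linear": [0, 0, 0], "twist": 0},
    {"grip": 0.7, "linear": [0, 0, 0], "twist": 0},
    {"grip": 0.7, "linear": [0, 0, 0], "twist": 0},
    {"grip": 0.7, "linear": [0, 0, 0], "twist": 0},
    {"grip": 0.7, "linear": [0, 0, -0.1], "twist": 0}
  ]
}}

```text
time_s: 14.6
position: [618.6, 8.0, 50.3]
ee_rot: [0.679, 0.734, -0.002, -0.002]
contact_force: [-0.1, -0.9, -0.3]
opening: 0.699
finger_force: 0.0
```

>>> {"method": "arm_command", "body": {
  "moves": [
    {"grip": 0.7, "linear": [0, 0, -0.18], "twist": 0},
    {"grip": 0.7, "linear": [0, 0, -0.18], "twist": 0},
    {"grip": 0.7, "linear": [0, 0, -0.18], "twist": 0},
    {"grip": 0.7, "linear": [0, 0, 0], "twist": 0},
    {"grip": 0.7, "linear": [0, 0, 0], "twist": 0}
  ]
}}

```text
time_s: 15.02
position: [622.8, 8.5, 163.8]
ee_rot: [0.679, 0.734, 0.002, 0.002]
contact_force: [-0.4, -0.3, -0.8]
opening: 0.701
finger_force: 0.0
```

```bash
python3 - <<'E'
from m import *
go(W(0,126,110),np.pi/2+.25)
E
```

```text
pos [622.8   8.5 163.8] phi 1.6490 zz -1.0000 t 15.02 open 0.701 F 0.0 cf [-0.4 -0.3 -0.8]
twist total -0.344 (/.25 rows 1.4) linear total [ 0.7062 -0.3099  0.2692] rows>=4.1
```

>>> {"method": "arm_command", "body": {
  "moves": [
    {"grip": 0.45, "linear": [0, 0, 0], "twist": -0.17},
    {"grip": 0.45, "linear": [0, 0, 0], "twist": -0.174},
    {"grip": 0.45, "linear": [0.14, -0.062, 0], "twist": 0},
    {"grip": 0.45, "linear": [0.14, -0.062, 0], "twist": 0},
    {"grip": 0.45, "linear": [0.14, -0.062, 0], "twist": 0}
  ]
}}

```text
time_s: 15.43
position: [562.7, 80.7, 159.4]
ee_rot: [0.614, 0.789, -0.001, -0.001]
contact_force: [0.8, 0.8, 0.8]
opening: 0.452
finger_force: 0.0
```

>>> {"method": "arm_command", "body": {
  "moves": [
    {"grip": 0.45, "linear": [0.14, -0.062, 0], "twist": 0},
    {"grip": 0.45, "linear": [0.14, -0.062, 0], "twist": 0},
    {"grip": 0.45, "linear": [0, 0, 0], "twist": 0},
    {"grip": 0.45, "linear": [0, 0, 0], "twist": 0},
    {"grip": 0.45, "linear": [0, 0, 0], "twist": 0}
  ]
}}

```text
time_s: 15.85
position: [526.4, 127.8, 160.4]
ee_rot: [0.613, 0.79, -0.001, -0.0]
contact_force: [0.3, -1.0, -0.7]
opening: 0.447
finger_force: 0.0
```

```bash
python3 - <<'E'
from m import *
go(W(0,126,68),np.pi/2+.25)
t=save('top','t4.png');s=save('scene','s4.png')
i=cv2.resize(s[130:250,160:320][:,:,::-1],(800,600),interpolation=cv2.INTER_CUBIC)
cv2.imwrite('pics/c5.png',i)
E
```

```text
pos [526.4 127.8 160.4] phi 1.8208 zz -1.0000 t 15.85 open 0.447 F 0.0 cf [ 0.3 -1.  -0.7]
twist total 0.000 (/.25 rows 0.0) linear total [0.0091 0.0094 0.462 ] rows>=2.3
```

View pics/c5.png

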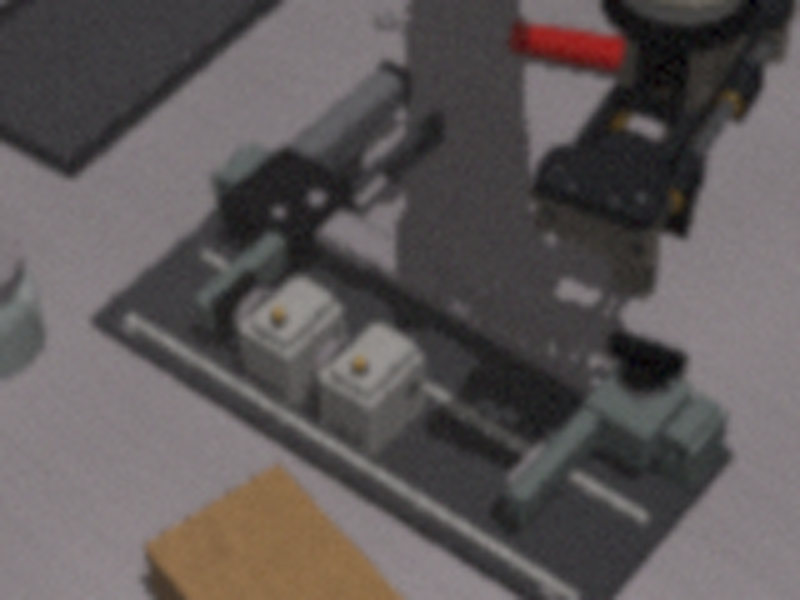

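The crop shows both calipers standing between the strips, at (290,340) and (370,390), with the jaw behind at (230,280) and the stop at (560,460). The knob at (645,355) is right below the gripper, so I'll go down onto it.

>>> {"method": "arm_command", "body": {
  "moves": [
    {"grip": 0.45, "linear": [0.01, 0.003, 0.1], "twist": 0},
    {"grip": 0.45, "linear": [0, 0, 0.12], "twist": 0},
    {"grip": 0.45, "linear": [0, 0, 0.12], "twist": 0},
    {"grip": 0.45, "linear": [0, 0, 0.06], "twist": 0},
    {"grip": 0.45, "linear": [0, 0, 0.03], "twist": 0}
  ]
}}

```text
time_s: 16.37
position: [525.8, 129.5, 73.2]
ee_rot: [0.614, 0.789, -0.001, -0.001]
contact_force: [-0.1, -0.2, 0.1]
opening: 0.453
finger_force: 0.0
```

>>> {"method": "arm_command", "body": {
  "moves": [
    {"grip": 0.45, "linear": [0, 0, 0.02], "twist": 0},
    {"grip": 0.45, "linear": [0, 0, 0], "twist": 0},
    {"grip": 0.45, "linear": [0, 0, 0], "twist": 0}
  ]
}}

```text
time_s: 16.62
position: [527.3, 130.9, 72.1]
ee_rot: [0.613, 0.79, 0.001, 0.0]
contact_force: [-0.5, -0.0, -1.1]
opening: 0.451
finger_force: 0.0
```

>>> {"method": "arm_command", "body": {
  "force": 20,
  "moves": [
    {"grip": 0.05, "linear": [0, 0, 0], "twist": 0},
    {"grip": 0.05, "linear": [0, 0, 0], "twist": 0},
    {"grip": 0.05, "linear": [0, 0, 0], "twist": 0},
    {"grip": 0.05, "linear": [0, 0, 0], "twist": 0},
    {"grip": 0.05, "linear": [0, 0, 0], "twist": 0}
  ]
}}

```text
time_s: 17.03
position: [528.0, 131.1, 72.2]
ee_rot: [0.613, 0.79, 0.001, 0.001]
contact_force: [3.1, 1.1, 1.9]
opening: 0.263
finger_force: 20.0
```

```bash
python3 - <<'E'
from m import *
go(W(0,126,68),np.pi/2+.25);print(get_obs()['moment'])
E
```

```text
pos [528.  131.1  72.2] phi 1.8212 zz -1.0000 t 17.03 open 0.263 F 20.0 cf [3.1 1.1 1.9]
twist total 0.001 (/.25 rows 0.0) linear total [-0.0051 -0.0022  0.0212] rows>=0.1
[ 0.09740259 -0.82309393 -0.01547734]
```

>>> {"method": "arm_command", "body": {
  "moves": [
    {"grip": 0.05, "linear": [0, 0, 0], "twist": 0},
    {"grip": 0.05, "linear": [0, 0, 0], "twist": 0},
    {"grip": 0.05, "linear": [0, 0, 0], "twist": 0},
    {"grip": 0.05, "linear": [0, 0, 0], "twist": 0},
    {"grip": 0.05, "linear": [0, 0, 0], "twist": 0}
  ]
}}

```text
time_s: 17.45
position: [527.9, 131.1, 72.2]
ee_rot: [0.613, 0.79, 0.001, 0.001]
contact_force: [4.4, 0.1, 6.6]
opening: 0.265
finger_force: 20.0
```

```bash
python3 - <<'E'
from m import *
go(W(0,126,68),np.pi/2+.25);print(get_obs()['moment'])
t=cv2.imread('pics/t0.png');i=cv2.resize(t[193:215,210:238],(760,597),interpolation=cv2.INTER_CUBIC);i=np.clip(i.astype(int)*2,0,255).astype(np.uint8);cv2.imwrite('pics/c6.png',i)
E
```

```text
pos [527.9 131.1  72.2] phi 1.8212 zz -1.0000 t 17.45 open 0.265 F 20.0 cf [4.4 0.1 6.6]
twist total 0.001 (/.25 rows 0.0) linear total [-0.0051 -0.002   0.0209] rows>=0.1
[ 0.09752307 -1.23000231  0.01872471]
```

View pics/c6.png

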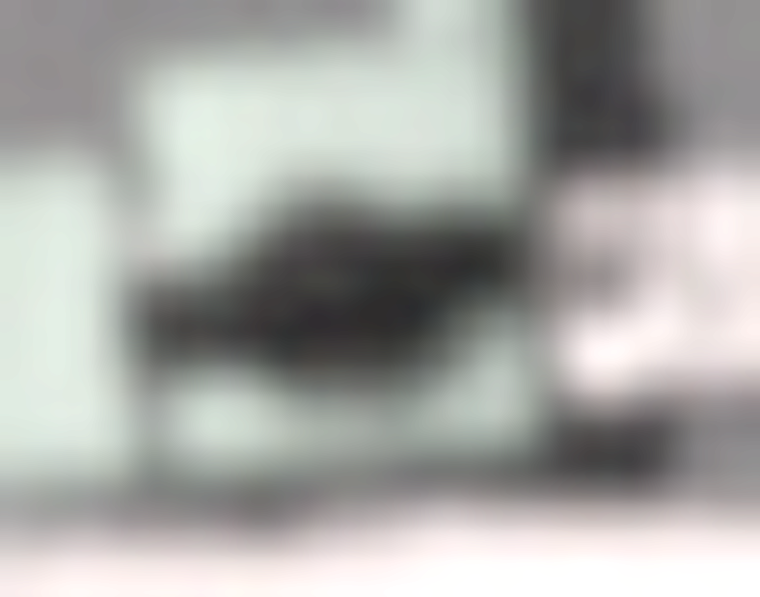

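The crop shows a wing about 14° off the y axis on a round hub of about 24 mm. I am gripping the hub below the wing, so I'll open, rise and grip again.

>>> {"method": "arm_command", "body": {
  "moves": [
    {"grip": 0.4, "linear": [0, 0, 0], "twist": 0},
    {"grip": 0.4, "linear": [0, 0, 0], "twist": 0},
    {"grip": 0.4, "linear": [-0.004, 0, -0.032], "twist": 0},
    {"grip": 0.4, "linear": [0, 0, 0], "twist": 0},
    {"grip": 0.4, "linear": [0, 0, 0], "twist": 0}
  ]
}}

```text
time_s: 17.87
position: [526.2, 129.8, 77.7]
ee_rot: [0.613, 0.79, -0.0, -0.0]
contact_force: [0.7, -0.3, -0.7]
opening: 0.4
finger_force: 0.0
```

>>> {"method": "arm_command", "body": {
  "force": 25,
  "moves": [
    {"grip": 0.05, "linear": [0, 0, 0], "twist": 0},
    {"grip": 0.05, "linear": [0, 0, 0], "twist": 0},
    {"grip": 0.05, "linear": [0, 0, 0], "twist": 0},
    {"grip": 0.05, "linear": [0, 0, 0], "twist": 0},
    {"grip": 0.05, "linear": [0, 0, 0], "twist": 0}
  ]
}}

```text
time_s: 18.28
position: [528.1, 130.4, 77.8]
ee_rot: [0.613, 0.79, 0.001, 0.001]
contact_force: [4.3, 1.5, -4.1]
opening: 0.125
finger_force: 24.9
```

>>> {"method": "arm_command", "body": {
  "moves": [
    {"grip": 0.05, "linear": [0, 0, 0], "twist": 0},
    {"grip": 0.05, "linear": [0, 0, 0], "twist": 0},
    {"grip": 0.05, "linear": [0, 0, 0], "twist": 0}
  ]
}}

```text
time_s: 18.53
position: [528.1, 130.4, 77.8]
ee_rot: [0.613, 0.79, 0.001, 0.001]
contact_force: [4.8, 1.4, -5.0]
opening: 0.127
finger_force: 24.9
```

```bash
python3 - <<'E'
from m import *
go(W(0,126,78),np.pi+.0785);print(get_obs()['moment'])
E
```

```text
pos [528.1 130.4  77.8] phi 1.8213 zz -1.0000 t 18.53 open 0.127 F 24.9 cf [ 4.8  1.4 -5. ]
twist total -2.798 (/.25 rows 11.2) linear total [ 0.0017 -0.0015 -0.0008] rows>=0.0
[ 0.31158097 -1.24854294  0.11836694]
```

>>> {"method": "arm_command", "body": {
  "moves": [
    {"grip": 0.05, "linear": [0, 0, 0], "twist": -0.2},
    {"grip": 0.05, "linear": [0, 0, 0], "twist": -0.22},
    {"grip": 0.05, "linear": [0, 0, 0], "twist": -0.22},
    {"grip": 0.05, "linear": [0, 0, 0], "twist": -0.22},
    {"grip": 0.05, "linear": [0, 0, 0], "twist": -0.22}
  ]
}}

```text
time_s: 18.95
position: [528.2, 130.5, 77.8]
ee_rot: [0.378, 0.926, 0.001, 0.001]
contact_force: [6.4, 1.5, -6.4]
opening: 0.13
finger_force: 25.0
```

>>> {"method": "arm_command", "body": {
  "moves": [
    {"grip": 0.05, "linear": [0, 0, 0], "twist": -0.22},
    {"grip": 0.05, "linear": [0, 0, 0], "twist": -0.22},
    {"grip": 0.05, "linear": [0, 0, 0], "twist": -0.22},
    {"grip": 0.05, "linear": [0, 0, 0], "twist": -0.22},
    {"grip": 0.05, "linear": [0, 0, 0], "twist": -0.22}
  ]
}}

```text
time_s: 19.37
position: [528.3, 130.6, 77.9]
ee_rot: [0.113, 0.994, 0.001, 0.001]
contact_force: [5.9, 3.3, -6.8]
opening: 0.129
finger_force: 25.0
```

>>> {"method": "arm_command", "body": {
  "moves": [
    {"grip": 0.05, "linear": [0, 0, 0], "twist": -0.22},
    {"grip": 0.05, "linear": [0, 0, 0], "twist": -0.22},
    {"grip": 0.05, "linear": [0, 0, 0], "twist": -0.12},
    {"grip": 0.05, "linear": [0, 0, 0], "twist": 0},
    {"grip": 0.05, "linear": [0, 0, 0], "twist": 0}
  ]
}}

```text
time_s: 19.78
position: [528.3, 130.6, 77.8]
ee_rot: [-0.025, 1.0, 0.001, 0.001]
contact_force: [5.4, 2.5, -3.9]
opening: 0.125
finger_force: 24.9
```

```bash
python3 - <<'E'
from m import *
go(W(0,126,78),np.pi+.0785);print(get_obs()['moment'],get_obs()['joint_positions'])
s=cv2.imread('pics/s4.png')[:,:,::-1]
for (x,y,w,h) in ((210,186,14,14),(226,196,14,14)):
    g=up(s,x,y,w,h).astype(float);sat=g[:,:,0]-g[:,:,2];m=sat>0.6*sat.max();yy,xx=np.where(m)
    q=un([xx.mean(),yy.mean()],x,y);P=onz('scene',*q,77.4);print(q,P,Pf(P))
E
```

```text
pos [528.3 130.6  77.8] phi -3.0918 zz -1.0000 t 19.78 open 0.125 F 24.9 cf [ 5.4  2.5 -3.9]
twist total -0.057 (/.25 rows 0.2) linear total [ 0.0026 -0.0027 -0.0008] rows>=0.0
[ 0.58494811 -1.35216152  0.02482468] [ 0.38983186  0.69084322 -0.91753998  1.92312408  0.71001252  0.88666529
  0.7258154 ]
[215.18061024 192.16240157] [640.20240916 -51.39353633  77.4       ] [ 97.84020895 -63.68116902]
[231.4280754  202.10019841] [635.8106132    9.72008414  77.4       ] [98.25443129 -2.41134857]
```

>>> {"method": "arm_command", "body": {
  "moves": [
    {"grip": 0.05, "linear": [-0.002, -0.06, 0], "twist": -0.03},
    {"grip": 0.05, "linear": [-0.002, -0.07, 0], "twist": 0},
    {"grip": 0.05, "linear": [-0.002, -0.07, 0], "twist": 0},
    {"grip": 0.05, "linear": [-0.002, -0.07, 0], "twist": 0},
    {"grip": 0.05, "linear": [-0.002, -0.07, 0], "twist": 0}
  ]
}}

```text
time_s: 20.2
position: [533.6, 63.5, 77.9]
ee_rot: [-0.033, 0.999, 0.002, 0.001]
contact_force: [3.9, 4.6, -3.5]
opening: 0.127
finger_force: 25.0
```

>>> {"method": "arm_command", "body": {
  "moves": [
    {"grip": 0.05, "linear": [-0.001, -0.06, 0], "twist": 0},
    {"grip": 0.05, "linear": [-0.001, -0.05, 0], "twist": 0},
    {"grip": 0.05, "linear": [0, 0, 0], "twist": 0},
    {"grip": 0.05, "linear": [0, 0, 0], "twist": 0},
    {"grip": 0.05, "linear": [0, 0, 0], "twist": 0}
  ]
}}

```text
time_s: 20.62
position: [535.4, 39.1, 77.9]
ee_rot: [-0.032, 0.999, -0.001, 0.0]
contact_force: [3.7, -2.5, -1.2]
opening: 0.129
finger_force: 25.0
```

```bash
python3 - <<'E'
from m import *
go(W(0,36,78),np.pi+.0785);print(get_obs()['moment'],Pf(get_obs()['position']))
E
```

```text
pos [535.4  39.1  77.9] phi -3.0779 zz -1.0000 t 20.62 open 0.129 F 25.0 cf [ 3.7 -2.5 -1.2]
twist total -0.030 (/.25 rows 0.1) linear total [ 0.0025  0.0061 -0.0005] rows>=0.0
[-0.47585346 -1.14789856  0.02566547] [ 0.49353966 34.7749144 ]
```

>>> {"method": "arm_command", "body": {
  "moves": [
    {"grip": 0.05, "linear": [0, 0.008, 0], "twist": 0.2},
    {"grip": 0.05, "linear": [0, 0, 0], "twist": 0.22},
    {"grip": 0.05, "linear": [0, 0, 0], "twist": 0.22},
    {"grip": 0.05, "linear": [0, 0, 0], "twist": 0.22},
    {"grip": 0.05, "linear": [0, 0, 0], "twist": 0.22}
  ]
}}

```text
time_s: 21.03
position: [535.2, 41.7, 77.9]
ee_rot: [0.238, 0.971, -0.0, 0.001]
contact_force: [3.7, -2.7, -1.9]
opening: 0.13
finger_force: 25.0
```

>>> {"method": "arm_command", "body": {
  "moves": [
    {"grip": 0.05, "linear": [0, 0, 0], "twist": 0.22},
    {"grip": 0.05, "linear": [0, 0, 0], "twist": 0.22},
    {"grip": 0.05, "linear": [0, 0, 0], "twist": 0.22},
    {"grip": 0.05, "linear": [0, 0, 0], "twist": 0.22},
    {"grip": 0.05, "linear": [0, 0, 0], "twist": 0.22}
  ]
}}

```text
time_s: 21.45
position: [535.1, 41.2, 77.9]
ee_rot: [0.493, 0.87, -0.0, 0.001]
contact_force: [4.6, -3.1, -1.5]
opening: 0.129
finger_force: 25.0
```

>>> {"method": "arm_command", "body": {
  "moves": [
    {"grip": 0.05, "linear": [0, 0, 0], "twist": 0.22},
    {"grip": 0.05, "linear": [0, 0, 0], "twist": 0.22},
    {"grip": 0.05, "linear": [0, 0, 0], "twist": 0.18},
    {"grip": 0.05, "linear": [0, 0, 0], "twist": 0},
    {"grip": 0.05, "linear": [0, 0, 0], "twist": 0}
  ]
}}

```text
time_s: 21.87
position: [535.1, 41.1, 77.9]
ee_rot: [0.619, 0.785, -0.001, 0.001]
contact_force: [4.0, -4.2, -1.0]
opening: 0.132
finger_force: 25.0
```

```bash
python3 - <<'E'
from m import *
go(W(0,36,78),np.pi/2+.25);print(get_obs()['moment'],Pf(get_obs()['position']))
E
```

```text
pos [535.1  41.1  77.9] phi 1.8065 zz -1.0000 t 21.87 open 0.132 F 25.0 cf [ 4.  -4.2 -1. ]
twist total -0.029 (/.25 rows 0.1) linear total [-0.0036 -0.0023 -0.0006] rows>=0.0
[-0.89369332 -1.12867047  0.14038275] [ 0.3201107  36.79037845]
```

>>> {"method": "arm_command", "body": {
  "moves": [
    {"grip": 0.35, "linear": [0, 0, 0], "twist": 0},
    {"grip": 0.45, "linear": [0, 0, 0], "twist": 0},
    {"grip": 0.45, "linear": [0, 0, 0], "twist": 0},
    {"grip": 0.45, "linear": [0, 0, -0.1], "twist": 0},
    {"grip": 0.45, "linear": [0, 0, -0.15], "twist": 0}
  ]
}}

```text
time_s: 22.28
position: [531.7, 42.3, 125.7]
ee_rot: [0.619, 0.786, -0.002, -0.003]
contact_force: [0.5, 0.1, -0.2]
opening: 0.443
finger_force: 0.0
```

>>> {"method": "arm_command", "body": {
  "moves": [
    {"grip": 0.45, "linear": [0, 0, -0.15], "twist": 0},
    {"grip": 0.45, "linear": [0, 0, 0], "twist": 0},
    {"grip": 0.45, "linear": [0, 0, 0], "twist": 0}
  ]
}}

```text
time_s: 22.53
position: [535.2, 42.5, 159.1]
ee_rot: [0.619, 0.785, 0.001, 0.001]
contact_force: [-1.0, -0.0, 0.1]
opening: 0.454
finger_force: 0.0
```

```bash
python3 - <<'E'
from m import *
t=save('top','t5.png');s=save('scene','s5.png');t0=cv2.imread('pics/t0.png')
for px in(-75,-85,-95,-110):
    for im in(t0,t):
        G=im.mean(2); out=[]
        ys=np.arange(-185,-70,1.0)
        v=[]
        for y in ys:
            u=proj('top',W(px,y,53)); v.append(cv2.remap(G.astype(np.float32),np.float32([[u[0]]]),np.float32([[u[1]]]),cv2.INTER_LINEAR)[0,0])
        v=np.array(v); print(px,' '.join('%d'%a for a in v[::4]))
print('ys',ys[::4])
G=np.zeros((600,800,3),np.uint8)
G[:,:400]=cv2.resize(t[190:250,285:325][:,:,::-1],(400,600),interpolation=cv2.INTER_CUBIC)
G[:,400:]=cv2.resize(s[130:226,180:244][:,:,::-1],(400,600),interpolation=cv2.INTER_CUBIC)
cv2.imwrite('pics/c7.png',G)
go(W(-85,-120,150),0)
E
```

```text
-75 127 121 96 70 76 96 111 117 105 91 110 124 126 125 118 95 72 62 64 69 94 120 125 125 126 126 126 126 127
-75 137 130 102 74 62 59 62 62 57 54 66 75 76 75 75 75 72 59 41 37 54 71 76 76 75 75 76 75 73
-85 128 124 102 75 79 97 111 117 105 91 107 124 125 125 118 93 69 63 64 67 90 118 124 124 124 125 125 125 126
-85 128 104 83 73 62 60 62 62 56 53 65 75 75 75 75 74 73 60 42 36 53 71 74 74 75 75 75 73 59
-95 128 127 108 80 81 99 112 117 104 86 103 120 124 123 120 97 69 59 62 67 88 117 124 125 125 126 126 126 126
-95 94 79 76 72 62 60 63 62 56 52 64 73 74 74 75 74 71 57 41 38 53 70 75 75 75 75 73 58 38
-110 129 128 119 87 79 98 111 115 104 91 109 125 127 126 125 109 78 61 63 70 96 120 126 125 125 125 126 126 126
-110 77 77 78 71 62 60 61 62 57 53 66 75 76 76 76 76 73 60 42 40 56 72 83 103 115 104 66 37 36
ys [-185. -181. -177. -173. -169. -165. -161. -157. -153. -149. -145. -141.
 -137. -133. -129. -125. -121. -117. -113. -109. -105. -101.  -97.  -93.
  -89.  -85.  -81.  -77.  -73.]
pos [533.7  41.9 157. ] phi 1.8064 zz -1.0000 t 22.63 open 0.449 F 0.0 cf [ 0.1  0.4 -0.2]
twist total 3.613 (/.25 rows 14.5) linear total [-0.3569  0.8189  0.0351] rows>=4.5
```

View pics/c7.png

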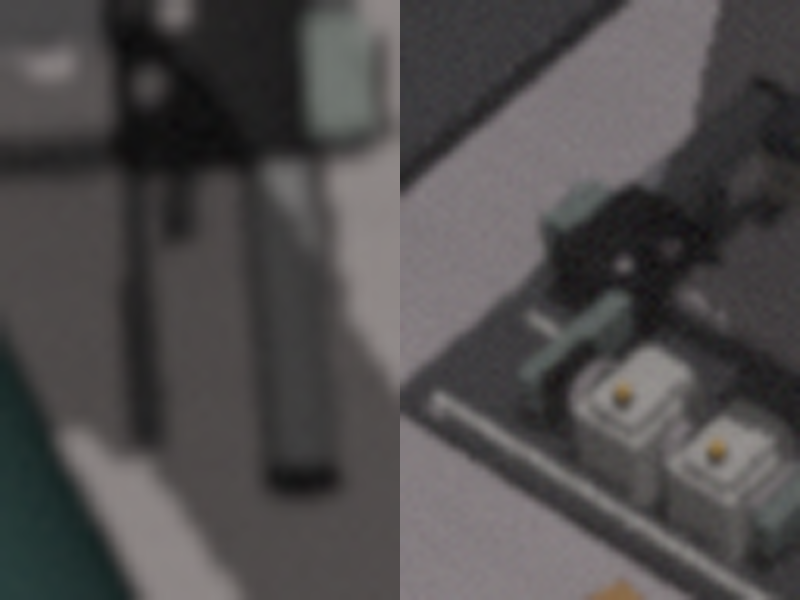

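>>> {"method": "arm_command", "body": {
  "moves": [
    {"grip": 1, "linear": [0, 0, 0], "twist": 0.23},
    {"grip": 1, "linear": [0, 0, 0], "twist": 0.23},
    {"grip": 1, "linear": [0, 0, 0], "twist": 0.23},
    {"grip": 1, "linear": [0, 0, 0], "twist": 0.23},
    {"grip": 1, "linear": [0, 0, 0], "twist": 0.23}
  ]
}}

```text
time_s: 23.05
position: [533.4, 41.9, 156.1]
ee_rot: [0.818, 0.575, -0.001, -0.001]
contact_force: [-0.3, -0.9, 0.1]
opening: 0.789
finger_force: 0.0
```

>>> {"method": "arm_command", "body": {
  "moves": [
    {"grip": 1, "linear": [0, 0, 0], "twist": 0.23},
    {"grip": 1, "linear": [0, 0, 0], "twist": 0.23},
    {"grip": 1, "linear": [0, 0, 0], "twist": 0.23},
    {"grip": 1, "linear": [0, 0, 0], "twist": 0.23},
    {"grip": 1, "linear": [0, 0, 0], "twist": 0.23}
  ]
}}

```text
time_s: 23.47
position: [533.4, 42.0, 156.0]
ee_rot: [0.948, 0.32, -0.002, -0.001]
contact_force: [0.0, -0.2, 0.0]
opening: 0.996
finger_force: 0.0
```

>>> {"method": "arm_command", "body": {
  "moves": [
    {"grip": 1, "linear": [0, 0, 0], "twist": 0.23},
    {"grip": 1, "linear": [0, 0, 0], "twist": 0.23},
    {"grip": 1, "linear": [0, 0, 0], "twist": 0.23},
    {"grip": 1, "linear": [0, 0, 0], "twist": 0.23},
    {"grip": 1, "linear": [0, 0, 0], "twist": 0.23}
  ]
}}

```text
time_s: 23.88
position: [533.3, 41.9, 156.0]
ee_rot: [0.999, 0.038, -0.002, 0.0]
contact_force: [-1.4, 0.3, 0.3]
opening: 1.002
finger_force: 0.0
```

>>> {"method": "arm_command", "body": {
  "moves": [
    {"grip": 1, "linear": [0, 0, 0], "twist": 0},
    {"grip": 1, "linear": [0, 0, 0], "twist": 0}
  ]
}}

```text
time_s: 24.05
position: [533.7, 42.1, 156.5]
ee_rot: [0.999, 0.042, -0.001, 0.0]
contact_force: [1.0, -0.2, -0.1]
opening: 0.999
finger_force: 0.0
```

```bash
python3 - <<'E'
from m import *
go(W(-86,-137,160),.0785);print(get_obs()['joint_positions'])
E
```

```text
pos [533.7  42.1 156.5] phi 0.0849 zz -1.0000 t 24.05 open 0.999 F 0.0 cf [ 1.  -0.2 -0.1]
twist total 0.013 (/.25 rows 0.1) linear total [-0.4251  0.8742 -0.0174] rows>=4.9
[ 0.11361122  0.37300716 -0.3105414   1.91818812  0.14554672  0.87456448
 -1.75676271]
```

>>> {"method": "arm_command", "body": {
  "moves": [
    {"grip": 1, "linear": [-0.07, 0.145, 0], "twist": 0.013},
    {"grip": 1, "linear": [-0.07, 0.145, 0], "twist": 0},
    {"grip": 1, "linear": [-0.07, 0.145, 0], "twist": 0},
    {"grip": 1, "linear": [-0.07, 0.145, 0], "twist": 0},
    {"grip": 1, "linear": [-0.07, 0.145, 0], "twist": 0}
  ]
}}

```text
time_s: 24.47
position: [474.7, -109.1, 157.2]
ee_rot: [0.999, 0.039, -0.001, -0.0]
contact_force: [0.7, -0.3, -0.3]
opening: 0.996
finger_force: 0.0
```

>>> {"method": "arm_command", "body": {
  "moves": [
    {"grip": 1, "linear": [-0.07, 0.145, 0], "twist": 0},
    {"grip": 1, "linear": [0, 0, 0], "twist": 0},
    {"grip": 1, "linear": [0, 0, 0], "twist": 0},
    {"grip": 1, "linear": [0, 0, 0], "twist": 0}
  ]
}}

```text
time_s: 24.8
position: [464.1, -137.3, 157.5]
ee_rot: [0.999, 0.038, -0.0, -0.0]
contact_force: [0.4, 0.6, -0.2]
opening: 0.997
finger_force: 0.0
```

```bash
python3 - <<'E'
from m import *
go(W(-86,-137,24),.0785);print(Pf(get_obs()['position']))
E
```

```text
pos [ 464.1 -137.3  157.5] phi 0.0767 zz -1.0000 t 24.80 open 0.997 F 0.0 cf [ 0.4  0.6 -0.2]
twist total -0.004 (/.25 rows 0.0) linear total [-0.0077  0.0075  0.6673] rows>=3.3
[ -84.46771134 -135.49078934]
```

>>> {"method": "arm_command", "body": {
  "moves": [
    {"grip": 1, "linear": [-0.008, 0.008, 0.1], "twist": 0},
    {"grip": 1, "linear": [0, 0, 0.12], "twist": 0},
    {"grip": 1, "linear": [0, 0, 0.12], "twist": 0},
    {"grip": 1, "linear": [0, 0, 0.08], "twist": 0},
    {"grip": 1, "linear": [0, 0, 0.06], "twist": 0}
  ]
}}

```text
time_s: 25.22
position: [462.3, -137.4, 59.9]
ee_rot: [0.999, 0.04, -0.001, -0.001]
contact_force: [0.0, 0.0, -0.3]
opening: 1.003
finger_force: 0.0
```

>>> {"method": "arm_command", "body": {
  "moves": [
    {"grip": 1, "linear": [0, 0, 0.06], "twist": 0},
    {"grip": 1, "linear": [0, 0, 0.06], "twist": 0},
    {"grip": 1, "linear": [0, 0, 0.06], "twist": 0},
    {"grip": 1, "linear": [0, 0, 0], "twist": 0},
    {"grip": 1, "linear": [0, 0, 0], "twist": 0}
  ]
}}

```text
time_s: 25.63
position: [462.7, -138.0, 25.3]
ee_rot: [0.999, 0.039, -0.001, -0.001]
contact_force: [-0.3, 0.4, 0.2]
opening: 1.0
finger_force: 0.0
```

```bash
python3 - <<'E'
from m import *
go(W(-86,-137,24),.0785);print(Pf(get_obs()['position']))
E
```

```text
pos [ 462.7 -138.    25.3] phi 0.0780 zz -1.0000 t 25.63 open 1.000 F 0.0 cf [-0.3  0.4  0.2]
twist total -0.001 (/.25 rows 0.0) linear total [-0.0004  0.0047  0.0064] rows>=0.0
[ -85.92312426 -136.06185859]
```

>>> {"method": "arm_command", "body": {
  "force": 45,
  "moves": [
    {"grip": 0.33, "linear": [0, 0, 0], "twist": 0},
    {"grip": 0.33, "linear": [0, 0, 0], "twist": 0},
    {"grip": 0.33, "linear": [0, 0, 0], "twist": 0},
    {"grip": 0.33, "linear": [0, 0, 0], "twist": 0},
    {"grip": 0.33, "linear": [0, 0, 0], "twist": 0}
  ]
}}

```text
time_s: 26.05
position: [463.2, -141.9, 26.4]
ee_rot: [0.999, 0.037, 0.001, 0.001]
contact_force: [2.5, -12.2, -2.7]
opening: 0.662
finger_force: 8.5
```

>>> {"method": "arm_command", "body": {
  "moves": [
    {"grip": 0.33, "linear": [0, 0, 0], "twist": 0},
    {"grip": 0.33, "linear": [0, 0, 0], "twist": 0},
    {"grip": 0.33, "linear": [0, 0, 0], "twist": 0},
    {"grip": 0.33, "linear": [0, 0, 0], "twist": 0},
    {"grip": 0.33, "linear": [0, 0, 0], "twist": 0}
  ]
}}

```text
time_s: 26.47
position: [463.5, -143.8, 26.3]
ee_rot: [0.999, 0.036, 0.001, 0.002]
contact_force: [1.4, -9.2, -3.1]
opening: 0.364
finger_force: 41.8
```

```bash
python3 - <<'E'
from m import *
go(W(-86,-137,24),.0785);print(Pf(get_obs()['position']))
E
```

```text
pos [ 463.5 -143.8   26.3] phi 0.0721 zz -1.0000 t 26.47 open 0.364 F 41.8 cf [ 1.4 -9.2 -3.1]
twist total -0.013 (/.25 rows 0.1) linear total [-0.0023 -0.0246  0.0117] rows>=0.1
[ -85.53735892 -141.9172411 ]
```

>>> {"method": "arm_command", "body": {
  "moves": [
    {"grip": 0.9, "linear": [0, 0, 0], "twist": 0},
    {"grip": 0.9, "linear": [0, 0, 0], "twist": 0},
    {"grip": 0.9, "linear": [0, -0.01, 0], "twist": 0},
    {"grip": 0.9, "linear": [0, -0.01, 0], "twist": 0},
    {"grip": 0.9, "linear": [0, 0, 0], "twist": 0}
  ]
}}

```text
time_s: 26.88
position: [462.1, -133.9, 25.7]
ee_rot: [0.999, 0.038, -0.0, -0.001]
contact_force: [-0.4, 2.6, 1.1]
opening: 0.707
finger_force: 1.1
```

>>> {"method": "arm_command", "body": {
  "moves": [
    {"grip": 0.9, "linear": [0, 0, 0], "twist": 0},
    {"grip": 0.9, "linear": [0, 0, 0], "twist": 0},
    {"grip": 0.9, "linear": [0, 0, 0], "twist": 0},
    {"grip": 0.9, "linear": [0, 0, 0], "twist": 0}
  ]
}}

```text
time_s: 27.22
position: [462.3, -136.1, 25.7]
ee_rot: [0.999, 0.037, -0.0, 0.0]
contact_force: [0.4, -0.0, -0.9]
opening: 0.901
finger_force: 0.0
```

>>> {"method": "arm_command", "body": {
  "moves": [
    {"grip": 0.33, "linear": [0, 0, 0], "twist": 0},
    {"grip": 0.33, "linear": [0, 0, 0], "twist": 0},
    {"grip": 0.33, "linear": [0, 0, 0], "twist": 0},
    {"grip": 0.33, "linear": [0, 0, 0], "twist": 0},
    {"grip": 0.33, "linear": [0, 0, 0], "twist": 0}
  ]
}}

```text
time_s: 27.63
position: [461.8, -134.9, 25.6]
ee_rot: [0.999, 0.038, -0.001, -0.0]
contact_force: [-1.4, 0.4, -0.4]
opening: 0.56
finger_force: 12.5
```

>>> {"method": "arm_command", "body": {
  "moves": [
    {"grip": 0.33, "linear": [0, 0, 0], "twist": 0},
    {"grip": 0.33, "linear": [0, 0, 0], "twist": 0},
    {"grip": 0.33, "linear": [0, 0, 0], "twist": 0},
    {"grip": 0.33, "linear": [0, 0, 0], "twist": 0},
    {"grip": 0.33, "linear": [0, 0, 0], "twist": 0}
  ]
}}

```text
time_s: 28.05
position: [462.0, -135.8, 25.6]
ee_rot: [0.999, 0.037, -0.0, 0.0]
contact_force: [-0.6, 0.7, -2.7]
opening: 0.365
finger_force: 41.7
```

```bash
python3 - <<'E'
from m import *
go(W(-86,-132,24),.0785);print(Pf(get_obs()['position']))
E
```

```text
pos [ 462.  -135.8   25.6] phi 0.0750 zz -1.0000 t 28.05 open 0.365 F 41.7 cf [-0.6  0.7 -2.7]
twist total -0.007 (/.25 rows 0.0) linear total [ 0.002  -0.0091  0.0081] rows>=0.1
[ -86.39104899 -133.8169604 ]
```

>>> {"method": "arm_command", "body": {
  "moves": [
    {"grip": 0.9, "linear": [0, 0, 0], "twist": 0},
    {"grip": 0.9, "linear": [0, 0, 0], "twist": 0},
    {"grip": 0.9, "linear": [0, -0.015, 0], "twist": 0},
    {"grip": 0.9, "linear": [0, -0.018, 0], "twist": 0},
    {"grip": 0.9, "linear": [0, 0, 0], "twist": 0}
  ]
}}

```text
time_s: 28.47
position: [462.2, -128.3, 25.9]
ee_rot: [0.999, 0.038, 0.0, -0.0]
contact_force: [-0.5, 2.8, -0.8]
opening: 0.702
finger_force: 1.1
```

>>> {"method": "arm_command", "body": {
  "moves": [
    {"grip": 0.9, "linear": [0, 0, 0], "twist": 0},
    {"grip": 0.9, "linear": [0, 0, 0], "twist": 0},
    {"grip": 0.9, "linear": [0, 0, 0], "twist": 0}
  ]
}}

```text
time_s: 28.72
position: [462.6, -129.7, 26.1]
ee_rot: [0.999, 0.037, 0.001, 0.0]
contact_force: [0.2, -0.5, 0.1]
opening: 0.896
finger_force: 0.0
```

>>> {"method": "arm_command", "body": {
  "moves": [
    {"grip": 0.33, "linear": [0, 0, 0], "twist": 0},
    {"grip": 0.33, "linear": [0, 0, 0], "twist": 0},
    {"grip": 0.33, "linear": [0, 0, 0], "twist": 0},
    {"grip": 0.33, "linear": [0, 0, 0], "twist": 0},
    {"grip": 0.33, "linear": [0, 0, 0], "twist": 0}
  ]
}}

```text
time_s: 29.13
position: [461.9, -129.0, 25.8]
ee_rot: [0.999, 0.038, 0.0, 0.0]
contact_force: [-0.2, 1.0, -0.3]
opening: 0.562
finger_force: 11.1
```

>>> {"method": "arm_command", "body": {
  "moves": [
    {"grip": 0.33, "linear": [0, 0, 0], "twist": 0},
    {"grip": 0.33, "linear": [0, 0, 0], "twist": 0},
    {"grip": 0.33, "linear": [0, 0, 0], "twist": 0},
    {"grip": 0.33, "linear": [0, 0, 0], "twist": 0},
    {"grip": 0.33, "linear": [0, 0, 0], "twist": 0}
  ]
}}

```text
time_s: 29.55
position: [462.0, -129.7, 25.8]
ee_rot: [0.999, 0.037, 0.0, 0.0]
contact_force: [0.6, -1.6, 0.4]
opening: 0.366
finger_force: 41.6
```

```bash
python3 - <<'E'
from m import *
go(W(-86,-127,24),.0785);print(Pf(get_obs()['position']))
E
```

```text
pos [ 462.  -129.7   25.8] phi 0.0746 zz -1.0000 t 29.55 open 0.366 F 41.6 cf [ 0.6 -1.6  0.4]
twist total -0.008 (/.25 rows 0.0) linear total [-0.0004 -0.0039  0.009 ] rows>=0.0
[ -85.91697553 -127.77948243]
```

>>> {"method": "arm_command", "body": {
  "moves": [
    {"grip": 0.9, "linear": [0, 0, 0], "twist": 0},
    {"grip": 0.9, "linear": [0, 0, 0], "twist": 0},
    {"grip": 0.9, "linear": [0, -0.015, 0], "twist": 0},
    {"grip": 0.9, "linear": [0, -0.018, 0], "twist": 0},
    {"grip": 0.9, "linear": [0, 0, 0], "twist": 0}
  ]
}}

```text
time_s: 29.97
position: [461.0, -121.5, 25.6]
ee_rot: [0.999, 0.038, -0.0, -0.0]
contact_force: [-1.2, 1.5, -1.6]
opening: 0.708
finger_force: 1.1
```

>>> {"method": "arm_command", "body": {
  "moves": [
    {"grip": 0.9, "linear": [0, 0, 0], "twist": 0},
    {"grip": 0.9, "linear": [0, 0, 0], "twist": 0},
    {"grip": 0.9, "linear": [0, 0, 0], "twist": 0}
  ]
}}

```text
time_s: 30.22
position: [462.0, -123.1, 26.0]
ee_rot: [0.999, 0.037, 0.001, 0.0]
contact_force: [0.8, 0.2, -0.9]
opening: 0.894
finger_force: 0.0
```

>>> {"method": "arm_command", "body": {
  "moves": [
    {"grip": 0.33, "linear": [0, 0, 0], "twist": 0},
    {"grip": 0.33, "linear": [0, 0, 0], "twist": 0},
    {"grip": 0.33, "linear": [0, 0, 0], "twist": 0},
    {"grip": 0.33, "linear": [0, 0, 0], "twist": 0},
    {"grip": 0.33, "linear": [0, 0, 0], "twist": 0}
  ]
}}

```text
time_s: 30.63
position: [461.4, -122.8, 25.8]
ee_rot: [0.999, 0.038, 0.0, 0.0]
contact_force: [-0.6, -0.9, 0.7]
opening: 0.561
finger_force: 11.9
```

>>> {"method": "arm_command", "body": {
  "moves": [
    {"grip": 0.33, "linear": [0, 0, 0], "twist": 0},
    {"grip": 0.33, "linear": [0, 0, 0], "twist": 0},
    {"grip": 0.33, "linear": [0, 0, 0], "twist": 0},
    {"grip": 0.33, "linear": [0, 0, 0], "twist": 0},
    {"grip": 0.33, "linear": [0, 0, 0], "twist": 0}
  ]
}}

```text
time_s: 31.05
position: [461.6, -123.6, 25.8]
ee_rot: [0.999, 0.037, 0.0, 0.001]
contact_force: [1.5, -5.5, -2.0]
opening: 0.369
finger_force: 41.6
```

```bash
python3 - <<'E'
from m import *
go(W(-86,-127,24),.0785);print(Pf(get_obs()['position']))
E
```

```text
pos [ 461.6 -123.6   25.8] phi 0.0741 zz -1.0000 t 31.05 open 0.369 F 41.6 cf [ 1.5 -5.5 -2. ]
twist total -0.009 (/.25 rows 0.0) linear total [-0.0007  0.0267  0.009 ] rows>=0.1
[ -85.86372554 -121.65235158]
```

>>> {"method": "arm_command", "body": {
  "moves": [
    {"grip": 0.9, "linear": [0, 0, 0], "twist": 0},
    {"grip": 0.9, "linear": [0, 0, 0], "twist": 0},
    {"grip": 0.9, "linear": [0, -0.013, 0], "twist": 0},
    {"grip": 0.9, "linear": [0, -0.013, 0], "twist": 0},
    {"grip": 0.9, "linear": [0, 0, 0], "twist": 0}
  ]
}}

```text
time_s: 31.47
position: [460.7, -116.0, 25.6]
ee_rot: [0.999, 0.038, -0.0, -0.0]
contact_force: [-1.1, 3.1, -1.1]
opening: 0.707
finger_force: 1.2
```

>>> {"method": "arm_command", "body": {
  "moves": [
    {"grip": 0.9, "linear": [0, 0, 0], "twist": 0},
    {"grip": 0.9, "linear": [0, 0, 0], "twist": 0},
    {"grip": 0.9, "linear": [0, 0, 0], "twist": 0}
  ]
}}

```text
time_s: 31.72
position: [461.8, -117.9, 26.0]
ee_rot: [0.999, 0.037, 0.001, 0.0]
contact_force: [-0.0, -1.2, 1.5]
opening: 0.896
finger_force: 0.0
```

>>> {"method": "arm_command", "body": {
  "moves": [
    {"grip": 0.33, "linear": [0, 0, 0], "twist": 0},
    {"grip": 0.33, "linear": [0, 0, 0], "twist": 0},
    {"grip": 0.33, "linear": [0, 0, 0], "twist": 0},
    {"grip": 0.33, "linear": [0, 0, 0], "twist": 0},
    {"grip": 0.33, "linear": [0, 0, 0], "twist": 0}
  ]
}}

```text
time_s: 32.13
position: [461.1, -117.0, 25.8]
ee_rot: [0.999, 0.038, 0.0, -0.0]
contact_force: [0.1, 1.2, -0.9]
opening: 0.558
finger_force: 10.9
```

>>> {"method": "arm_command", "body": {
  "moves": [
    {"grip": 0.33, "linear": [0, 0, 0], "twist": 0},
    {"grip": 0.33, "linear": [0, 0, 0], "twist": 0},
    {"grip": 0.33, "linear": [0, 0, 0], "twist": 0},
    {"grip": 0.33, "linear": [0, 0, 0], "twist": 0},
    {"grip": 0.33, "linear": [0, 0, 0], "twist": 0}
  ]
}}

```text
time_s: 32.55
position: [461.7, -122.6, 25.8]
ee_rot: [0.999, 0.036, 0.001, 0.003]
contact_force: [3.0, -12.4, -5.7]
opening: 0.373
finger_force: 42.0
```

```bash
python3 - <<'E'
from m import *
go(W(-86,-118,24),.0785);print(Pf(get_obs()['position']))
E
```

```text
pos [ 461.7 -122.6   25.8] phi 0.0713 zz -1.0000 t 32.55 open 0.373 F 42.0 cf [  3.  -12.4  -5.7]
twist total -0.014 (/.25 rows 0.1) linear total [-0.0016 -0.0131  0.0089] rows>=0.1
[ -85.68839833 -120.62988753]
```

View picture.

```bash
python3 - <<'E'
from m import *
s=save('scene','s6.png')
cv2.imwrite('pics/c8.png',cv2.resize(s[140:230,185:290][:,:,::-1],(700,600),interpolation=cv2.INTER_CUBIC))
E
```

```text
(no output)
```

View pics/c8.png

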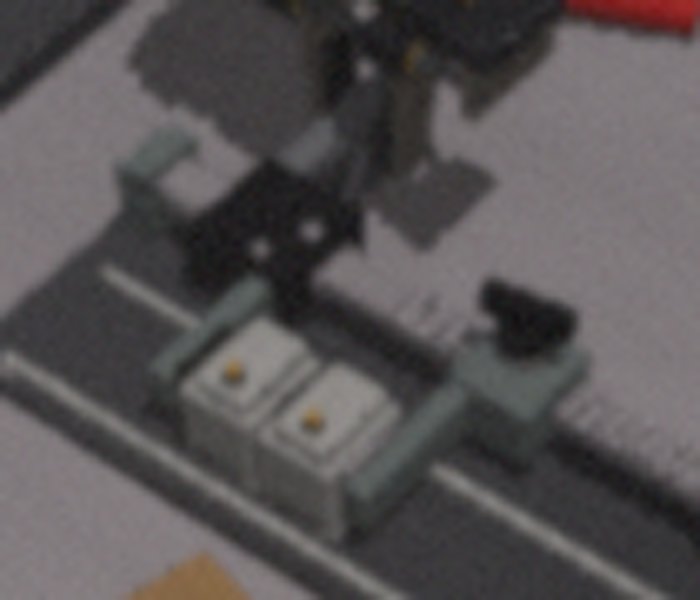

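The crop shows the row tightly packed between jaw and stop, with the nipples at (233,372) and (313,420). I'll measure the spacing, which is 45 mm when home.

```bash
python3 - <<'E'
from m import *
s=cv2.imread('pics/s6.png')[:,:,::-1]
for cx,cy in((185+233/6.667,140+372/6.667),(185+313/6.667,140+420/6.667)):
    x,y=int(cx)-5,int(cy)-4
    g=up(s,x,y,10,9).astype(float);sat=g[:,:,0]-g[:,:,2];m=sat>0.6*sat.max();yy,xx=np.where(m)
    q=un([xx.mean(),yy.mean()],x,y);P=onz('scene',*q,77.4);print(q,Pf(P))
E
```

```text
[219.52579365 194.96775794] [ 98.38067479 -46.67154818]
[231.48248106 202.21117424] [98.47755124 -2.02737139]
```

>>> {"method": "arm_command", "body": {
  "force": 55,
  "moves": [
    {"grip": 0.9, "linear": [0, 0, 0], "twist": 0},
    {"grip": 0.9, "linear": [0, 0, 0], "twist": 0},
    {"grip": 0.9, "linear": [0, 0, 0], "twist": 0},
    {"grip": 0.9, "linear": [0, 0, 0], "twist": 0},
    {"grip": 0.9, "linear": [0, 0, 0], "twist": 0}
  ]
}}

```text
time_s: 33.02
position: [460.3, -116.4, 25.5]
ee_rot: [0.999, 0.038, -0.001, -0.0]
contact_force: [-1.4, 1.8, -0.0]
opening: 0.712
finger_force: 1.2
```

>>> {"method": "arm_command", "body": {
  "moves": [
    {"grip": 0.9, "linear": [0, 0, 0], "twist": 0},
    {"grip": 0.9, "linear": [0, 0, 0], "twist": 0},
    {"grip": 0.9, "linear": [0, 0, 0], "twist": 0}
  ]
}}

```text
time_s: 33.27
position: [461.7, -117.6, 26.0]
ee_rot: [0.999, 0.037, 0.001, 0.0]
contact_force: [-0.1, 0.3, -0.3]
opening: 0.898
finger_force: 0.0
```

>>> {"method": "arm_command", "body": {
  "moves": [
    {"grip": 0.33, "linear": [0, 0, 0], "twist": 0},
    {"grip": 0.33, "linear": [0, 0, 0], "twist": 0},
    {"grip": 0.33, "linear": [0, 0, 0], "twist": 0},
    {"grip": 0.33, "linear": [0, 0, 0], "twist": 0},
    {"grip": 0.33, "linear": [0, 0, 0], "twist": 0}
  ]
}}

```text
time_s: 33.68
position: [461.2, -116.4, 25.9]
ee_rot: [0.999, 0.038, 0.0, -0.0]
contact_force: [0.2, 3.1, 0.2]
opening: 0.562
finger_force: 10.4
```

>>> {"method": "arm_command", "body": {
  "moves": [
    {"grip": 0.33, "linear": [0, 0, 0], "twist": 0},
    {"grip": 0.33, "linear": [0, 0, 0], "twist": 0},
    {"grip": 0.33, "linear": [0, 0, 0], "twist": 0},
    {"grip": 0.33, "linear": [0, 0, 0], "twist": 0},
    {"grip": 0.33, "linear": [0, 0, 0], "twist": 0}
  ]
}}

```text
time_s: 34.1
position: [461.8, -122.2, 25.8]
ee_rot: [0.999, 0.036, 0.001, 0.002]
contact_force: [3.0, -10.2, -5.1]
opening: 0.363
finger_force: 51.1
```

```bash
python3 - <<'E'
from m import *
go(W(-86,-118,24),.0785);print(Pf(get_obs()['position']))
E
```

```text
pos [ 461.8 -122.2   25.8] phi 0.0718 zz -1.0000 t 34.10 open 0.363 F 51.1 cf [  3.  -10.2  -5.1]
twist total -0.013 (/.25 rows 0.1) linear total [-0.0022 -0.0112  0.0089] rows>=0.1
[ -85.56520098 -120.24500355]
```

>>> {"method": "arm_command", "body": {
  "moves": [
    {"grip": 1, "linear": [0, 0, 0], "twist": 0},
    {"grip": 1, "linear": [0, 0, 0], "twist": 0},
    {"grip": 1, "linear": [0, 0, 0], "twist": 0},
    {"grip": 1, "linear": [0, 0, 0], "twist": 0},
    {"grip": 1, "linear": [0, 0, 0], "twist": 0}
  ]
}}

```text
time_s: 34.52
position: [460.4, -116.6, 25.6]
ee_rot: [0.999, 0.038, -0.001, -0.0]
contact_force: [-0.4, 2.5, -1.0]
opening: 0.704
finger_force: 1.2
```

>>> {"method": "arm_command", "body": {
  "moves": [
    {"grip": 1, "linear": [0, 0, 0], "twist": 0},
    {"grip": 1, "linear": [0, 0, 0], "twist": 0},
    {"grip": 1, "linear": [0, 0, 0], "twist": 0},
    {"grip": 1, "linear": [0, 0, 0], "twist": 0},
    {"grip": 1, "linear": [0, 0, -0.1], "twist": 0}
  ]
}}

```text
time_s: 34.93
position: [459.1, -117.3, 43.7]
ee_rot: [0.999, 0.037, -0.002, -0.001]
contact_force: [0.8, 0.5, 0.0]
opening: 0.999
finger_force: 0.0
```

>>> {"method": "arm_command", "body": {
  "moves": [
    {"grip": 1, "linear": [0, 0, -0.15], "twist": 0},
    {"grip": 1, "linear": [0, 0, -0.15], "twist": 0},
    {"grip": 1, "linear": [0, 0.15, -0.1], "twist": 0},
    {"grip": 1, "linear": [0, 0.18, 0], "twist": 0},
    {"grip": 1, "linear": [0, 0.18, 0], "twist": 0}
  ]
}}

```text
time_s: 35.35
position: [470.3, -220.7, 128.2]
ee_rot: [0.999, 0.038, 0.002, 0.001]
contact_force: [-0.1, -0.5, -0.4]
opening: 0.998
finger_force: 0.0
```

>>> {"method": "arm_command", "body": {
  "moves": [
    {"grip": 1, "linear": [0, 0.18, 0], "twist": 0},
    {"grip": 1, "linear": [0, 0.18, 0], "twist": 0},
    {"grip": 1, "linear": [0, 0, 0], "twist": 0},
    {"grip": 1, "linear": [0, 0, 0], "twist": 0},
    {"grip": 1, "linear": [0, 0, 0], "twist": 0}
  ]
}}

```text
time_s: 35.77
position: [473.9, -290.4, 125.6]
ee_rot: [0.999, 0.037, -0.0, -0.0]
contact_force: [0.4, 1.0, 0.1]
opening: 1.003
finger_force: 0.0
```

```bash
python3 - <<'E'
from m import *
t=save('top','t7.png');s=save('scene','s7.png')
go(W(-86,-130,160),.0785)
i=np.zeros((600,800,3),np.uint8)
i[:,:400]=cv2.resize(t[155:195,258:312][:,:,::-1],(400,600),interpolation=cv2.INTER_CUBIC) if 0 else cv2.resize(t[150:240,255:315][:,:,::-1],(400,600),interpolation=cv2.INTER_CUBIC)
i[:,400:]=cv2.resize(s[155:227,190:238][:,:,::-1],(400,600),interpolation=cv2.INTER_CUBIC)
cv2.imwrite('pics/c9.png',i)
t0=cv2.imread('pics/t0.png')
for px,z in((-85,53),(78,50),(85,50),(92,50)):
    ys=np.arange(-185,-30,2.0)
    for im in(t0,t[:,:,::-1]):
        U=np.array([proj('top',W(px,y,z)) for y in ys],np.float32)
        v=cv2.remap(im.mean(2).astype(np.float32),U[None,:,0],U[None,:,1],cv2.INTER_LINEAR)[0]
        print(px,' '.join('%d'%a for a in v))
E
```

```text
pos [ 474.2 -289.2  125.7] phi 0.0768 zz -1.0000 t 35.87 open 0.998 F 0.0 cf [-0.2 -0.3  0.4]
twist total -0.003 (/.25 rows 0.0) linear total [ 0.0017 -0.7889 -0.1714] rows>=4.0
-85 128 128 124 118 102 87 75 75 79 89 97 106 111 116 117 113 105 94 91 94 107 118 124 125 125 125 125 124 118 108 93 80 69 65 63 61 64 65 67 77 90 107 118 124 124 124 124 124 124 124 125 125 125 125 125 126 126 126 126 126 127 127 126 127 127 127 127 127 127 127 127 127 128 128 128 128 128 128
-85 133 133 133 133 133 133 133 132 132 132 132 132 132 132 131 131 130 123 111 95 82 74 74 80 88 97 106 113 119 122 123 116 107 96 95 102 114 123 128 129 130 128 124 118 103 88 76 70 67 64 63 65 67 71 76 91 106 119 127 131 131 132 132 132 131 132 132 132 132 132 132 132 133 133 133 133 133 133
78 67 65 66 65 65 65 65 65 65 65 65 65 65 66 66 65 65 65 65 66 66 66 64 60 54 47 46 53 68 84 98 104 104 100 79 59 37 30 29 41 51 61 64 66 67 67 67 67 67 67 67 67 67 67 67 66 66 67 67 66 67 67 67 67 67 67 67 67 67 68 68 67 66 67 68 68 68 67
78 70 68 68 68 68 69 68 68 68 69 69 69 69 69 69 69 69 69 69 69 69 69 69 68 69 69 70 70 70 
[... 472 characters left out ...]
9 69 68 68 69 69 69 70 70 70 70 70 70 70 70 69 69 70 70 67 63 55 47 50 61 78 93 104 110 109 103 82 61 38 36 43 63 86 111 127 136 134 140 149 158 164 166 168 169 171 173 175 177 176 173 165 156 144 130
92 66 65 64 64 64 65 65 65 65 65 66 65 65 66 66 66 65 65 65 65 65 65 65 64 60 54 49 59 71 88 98 104 101 92 77 58 39 29 33 41 53 61 65 66 66 66 66 66 66 67 66 66 66 66 66 67 66 66 67 67 66 66 67 67 66 66 66 66 67 66 66 66 66 67 67 67 66 66
92 70 69 68 68 68 68 68 68 68 68 68 69 69 70 69 68 68 68 68 68 68 68 68 69 69 69 69 69 69 69 69 69 69 69 69 69 69 69 66 62 53 48 48 60 77 94 105 112 107 98 77 55 34 35 44 62 86 110 125 130 128 137 147 158 162 165 163 161 159 162 166 171 173 171 164 155 144 127
```

View pics/c9.png

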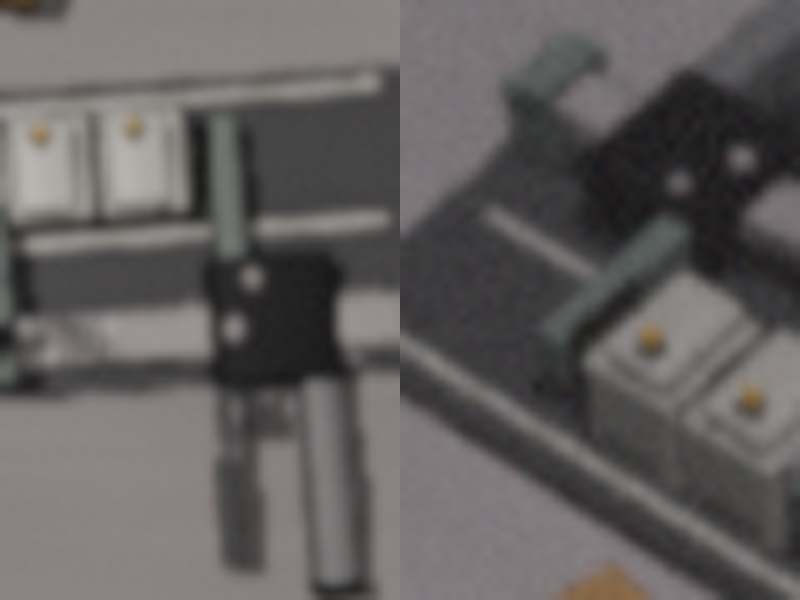

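The top crop shows the jaw arm at (225,180), advanced 32 mm by profile and close to caliper 1 (145,160). The release tab is at (272,410). The last two strokes blocked at the same head position with more force, so the row is solid. I'll recheck piston 1 from above after retracting. Now to the release tab.

```bash
python3 - <<'E'
from m import *
go(W(-43,-131,110),.0785)
E
```

```text
pos [ 474.2 -289.2  125.7] phi 0.0768 zz -1.0000 t 35.87 open 0.998 F 0.0 cf [-0.2 -0.3  0.4]
twist total -0.003 (/.25 rows 0.0) linear total [ 0.2167 -0.7839  0.0786] rows>=4.1
```

>>> {"method": "arm_command", "body": {
  "moves": [
    {"grip": 1, "linear": [0.044, -0.157, 0], "twist": 0},
    {"grip": 1, "linear": [0.044, -0.157, 0], "twist": 0},
    {"grip": 1, "linear": [0.043, -0.157, 0], "twist": 0},
    {"grip": 1, "linear": [0.043, -0.157, 0], "twist": 0},
    {"grip": 1, "linear": [0.043, -0.156, 0.05], "twist": 0}
  ]
}}

```text
time_s: 36.28
position: [506.9, -128.5, 117.4]
ee_rot: [0.999, 0.038, 0.002, 0.0]
contact_force: [0.9, -0.3, -0.2]
opening: 0.998
finger_force: 0.0
```

>>> {"method": "arm_command", "body": {
  "moves": [
    {"grip": 1, "linear": [0, 0, 0], "twist": 0},
    {"grip": 1, "linear": [0, 0, 0], "twist": 0},
    {"grip": 1, "linear": [0, 0, 0], "twist": 0}
  ]
}}

```text
time_s: 36.53
position: [505.4, -130.9, 115.9]
ee_rot: [0.999, 0.038, -0.0, 0.0]
contact_force: [0.3, -0.9, 0.3]
opening: 1.002
finger_force: 0.0
```

```bash
python3 - <<'E'
from m import *
go(W(-43,-131,57),.0785);print(Pf(get_obs()['position']))
E
```

```text
pos [ 505.4 -130.9  115.9] phi 0.0763 zz -1.0000 t 36.53 open 1.002 F 0.0 cf [ 0.3 -0.9  0.3]
twist total -0.004 (/.25 rows 0.0) linear total [-0.0011 -0.0068  0.2946] rows>=1.5
[ -42.7837664  -132.35568623]
```

>>> {"method": "arm_command", "body": {
  "moves": [
    {"grip": 1, "linear": [-0.001, -0.012, 0.1], "twist": 0},
    {"grip": 1, "linear": [0, 0, 0.1], "twist": 0},
    {"grip": 1, "linear": [0, 0, 0.05], "twist": 0},
    {"grip": 1, "linear": [0, 0, 0.04], "twist": 0},
    {"grip": 1, "linear": [0, 0, 0], "twist": 0}
  ]
}}

```text
time_s: 36.95
position: [504.1, -129.6, 56.5]
ee_rot: [0.999, 0.037, -0.001, -0.0]
contact_force: [-0.6, -0.7, -0.6]
opening: 0.997
finger_force: 0.0
```

>>> {"method": "arm_command", "body": {
  "moves": [
    {"grip": 1, "linear": [0, 0, 0], "twist": 0},
    {"grip": 1, "linear": [0, 0, 0], "twist": 0}
  ]
}}

```text
time_s: 37.12
position: [505.7, -129.3, 58.5]
ee_rot: [0.999, 0.037, 0.001, 0.0]
contact_force: [0.0, -0.2, -0.3]
opening: 0.999
finger_force: 0.0
```

```bash
python3 - <<'E'
from m import *
go(W(-43,-131,57),.0785);print(Pf(get_obs()['position']))
E
```

```text
pos [ 505.7 -129.3   58.5] phi 0.0742 zz -1.0000 t 37.12 open 0.999 F 0.0 cf [ 0.  -0.2 -0.3]
twist total -0.009 (/.25 rows 0.0) linear total [-0.0035  0.0011  0.0076] rows>=0.0
[ -42.30944697 -130.78823792]
```

>>> {"method": "arm_command", "body": {
  "moves": [
    {"grip": 1, "linear": [-0.004, 0, 0.01], "twist": 0},
    {"grip": 1, "linear": [0, 0.025, 0], "twist": 0},
    {"grip": 1, "linear": [0, 0.025, 0], "twist": 0},
    {"grip": 1, "linear": [0, 0.025, 0], "twist": 0},
    {"grip": 1, "linear": [0, 0.025, 0], "twist": 0}
  ]
}}

```text
time_s: 37.53
position: [505.9, -149.1, 56.0]
ee_rot: [0.999, 0.037, 0.0, -0.0]
contact_force: [-0.2, 2.1, 0.6]
opening: 1.002
finger_force: 0.9
```

>>> {"method": "arm_command", "body": {
  "moves": [
    {"grip": 1, "linear": [0, 0.025, 0], "twist": 0},
    {"grip": 1, "linear": [0, 0.025, 0], "twist": 0},
    {"grip": 1, "linear": [0, 0, 0], "twist": 0},
    {"grip": 1, "linear": [0, 0, 0], "twist": 0}
  ]
}}

```text
time_s: 37.87
position: [506.8, -159.3, 55.9]
ee_rot: [0.999, 0.037, 0.0, 0.0]
contact_force: [0.7, 1.8, 1.3]
opening: 1.0
finger_force: 0.8
```

```bash
python3 - <<'E'
from m import *
go(W(-43,-191,57),.0785);print(Pf(get_obs()['position']))
E
```

```text
pos [ 506.8 -159.3   55.9] phi 0.0741 zz -1.0000 t 37.87 open 1.000 F 0.8 cf [0.7 1.8 1.3]
twist total -0.009 (/.25 rows 0.0) linear total [ 0.0029  0.1508 -0.0057] rows>=0.8
[ -43.57301876 -160.83519484]
```

>>> {"method": "arm_command", "body": {
  "moves": [
    {"grip": 1, "linear": [0, 0.025, 0], "twist": 0},
    {"grip": 1, "linear": [0, 0.025, 0], "twist": 0},
    {"grip": 1, "linear": [0, 0.025, 0], "twist": 0},
    {"grip": 1, "linear": [0, 0.025, 0], "twist": 0},
    {"grip": 1, "linear": [0, 0, 0], "twist": 0}
  ]
}}

```text
time_s: 38.28
position: [508.3, -179.3, 55.8]
ee_rot: [0.999, 0.037, 0.0, 0.0]
contact_force: [0.5, 1.5, 1.5]
opening: 1.001
finger_force: 0.8
```

>>> {"method": "arm_command", "body": {
  "moves": [
    {"grip": 1, "linear": [0, 0.025, 0], "twist": 0},
    {"grip": 1, "linear": [0, 0.025, 0], "twist": 0},
    {"grip": 1, "linear": [0, 0, 0], "twist": 0},
    {"grip": 1, "linear": [0, 0, 0], "twist": 0}
  ]
}}

```text
time_s: 38.62
position: [508.9, -189.1, 55.8]
ee_rot: [0.999, 0.037, 0.0, 0.0]
contact_force: [0.1, 1.6, 0.4]
opening: 0.996
finger_force: 0.8
```

```bash
python3 - <<'E'
from m import *
go(W(-43,-191,57),.0785);print(Pf(get_obs()['position']))
E
```

```text
pos [ 508.9 -189.1   55.8] phi 0.0744 zz -1.0000 t 38.62 open 0.996 F 0.8 cf [0.1 1.6 0.4]
twist total -0.008 (/.25 rows 0.0) linear total [ 0.0043  0.0017 -0.0062] rows>=0.0
[ -43.86849164 -190.65642352]
```

```bash
python3 - <<'E'
from m import *
s=save('scene','s8.png');t=save('top','t8.png')
i=np.zeros((600,800,3),np.uint8)
i[:,:400]=cv2.resize(t[150:240,275:335][:,:,::-1],(400,600),interpolation=cv2.INTER_CUBIC)
i[:,400:]=cv2.resize(s[130:226,180:244][:,:,::-1],(400,600),interpolation=cv2.INTER_CUBIC)
cv2.imwrite('pics/c10.png',i)
E
```

View pics/c10.png

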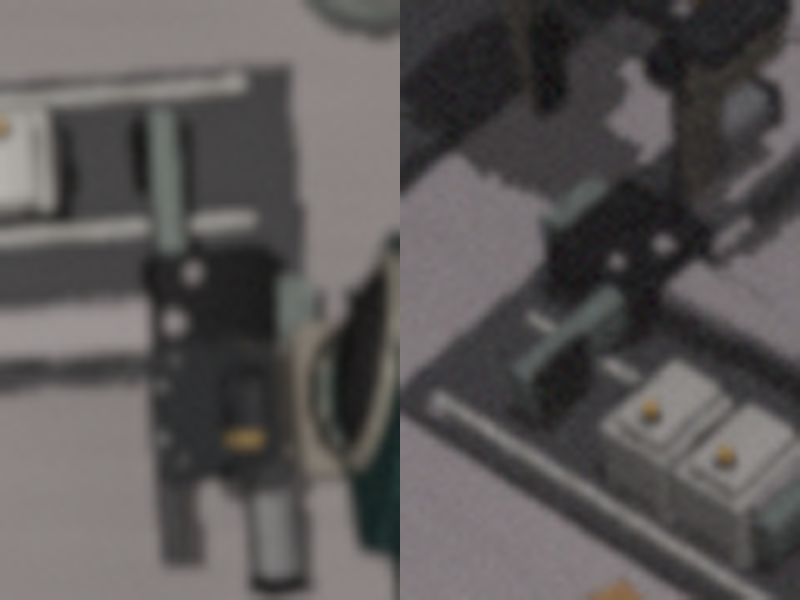

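The head slid back and the jaw arm is now at (165,170), clear of caliper 1. I'll push on until the rear end is felt.

>>> {"method": "arm_command", "body": {
  "moves": [
    {"grip": 1, "linear": [0, 0.02, 0], "twist": 0},
    {"grip": 1, "linear": [0, 0.02, 0], "twist": 0},
    {"grip": 1, "linear": [0, 0, 0], "twist": 0},
    {"grip": 1, "linear": [0, 0, 0], "twist": 0}
  ]
}}

```text
time_s: 39.05
position: [509.4, -191.2, 55.3]
ee_rot: [0.999, 0.039, -0.001, -0.003]
contact_force: [0.1, 12.9, 2.1]
opening: 1.004
finger_force: 6.3
```

```bash
python3 - <<'E'
from m import *
go(W(-43,-191,57),.0785);print(Pf(get_obs()['position']))
t=save('top','t9.png');t0=cv2.imread('pics/t0.png');t7=cv2.imread('pics/t7.png')
for px,z in((78,50),(85,50)):
    ys=np.arange(-185,-50,2.0)
    for im in(t0,t7,t[:,:,::-1]):
        U=np.array([proj('top',W(px,y,z)) for y in ys],np.float32)
        v=cv2.remap(im.mean(2).astype(np.float32),U[None,:,0],U[None,:,1],cv2.INTER_LINEAR)[0]
        print(px,' '.join('%d'%a for a in v[18:]))
E
```

```text
pos [ 509.4 -191.2   55.3] phi 0.0782 zz -1.0000 t 39.05 open 1.004 F 6.3 cf [ 0.1 12.9  2.1]
twist total -0.001 (/.25 rows 0.0) linear total [ 0.0027 -0.009  -0.0083] rows>=0.1
[ -43.53687763 -192.80688673]
78 65 66 66 66 64 60 54 47 46 53 68 84 98 104 104 100 79 59 37 30 29 41 51 61 64 66 67 67 67 67 67 67 67 67 67 67 67 66 66 67 67 66 67 67 67 67 67 67 67 67
78 69 69 69 69 69 68 69 69 70 70 70 70 70 69 70 70 69 69 70 69 68 63 57 49 54 64 83 97 107 110 110 104 87 65 43 34 35 58 84 110 128 140 140 143 151 159 165 167 168 170
78 69 69 69 65 59 51 54 63 81 95 105 109 110 104 90 69 47 35 36 45 57 64 68 70 70 70 70 70 70 70 68 65 58 49 41 40 43 63 86 112 130 142 140 143 152 159 166 167 169 170
85 65 65 66 66 65 64 60 55 49 56 68 86 99 106 102 94 75 53 32 28 30 42 52 61 64 66 67 66 66 67 67 67 67 67 67 67 67 66 66 67 67 67 67 67 67 67 67 67 67 67
85 69 69 69 68 68 69 69 69 70 70 70 70 70 70 70 70 69 69 70 70 67 63 55 47 50 61 78 93 104 110 109 103 82 61 38 36 43 63 86 111 127 136 134 140 149 158 164 166 168 169
85 69 69 68 63 56 47 50 59 75 90 103 109 109 105 85 65 42 34 33 44 55 64 68 70 70 70 70 70 71 70 70 69 64 57 48 47 51 66 87 113 128 137 136 142 150 159 165 168 169 170
```

>>> {"method": "arm_command", "body": {
  "moves": [
    {"grip": 1, "linear": [0, -0.02, 0], "twist": 0},
    {"grip": 1, "linear": [0, -0.05, 0], "twist": 0},
    {"grip": 1, "linear": [0, -0.05, -0.1], "twist": 0},
    {"grip": 1, "linear": [0, 0, -0.18], "twist": 0},
    {"grip": 1, "linear": [0, 0, -0.18], "twist": 0}
  ]
}}

```text
time_s: 39.52
position: [506.2, -172.6, 147.8]
ee_rot: [0.999, 0.038, -0.002, -0.0]
contact_force: [2.0, -1.1, 0.4]
opening: 0.998
finger_force: 0.0
```

>>> {"method": "arm_command", "body": {
  "moves": [
    {"grip": 1, "linear": [0, 0, -0.05], "twist": 0},
    {"grip": 1, "linear": [0, 0, 0], "twist": 0},
    {"grip": 1, "linear": [0, 0, 0], "twist": 0}
  ]
}}

```text
time_s: 39.77
position: [507.3, -173.6, 157.7]
ee_rot: [0.999, 0.037, 0.0, 0.001]
contact_force: [0.6, 0.1, -0.1]
opening: 1.0
finger_force: 0.0
```

```bash
python3 - <<'E'
from m import *
go(W(85,-50,160),.0785+np.pi/2)
t=save('top','t10.png');s=save('scene','s10.png')
t0=cv2.imread('pics/t0.png');t5=cv2.imread('pics/t5.png');t7=cv2.imread('pics/t7.png')
ys=np.arange(-129,-50,2.0)
for im in(t5,t7,t[:,:,::-1]):
  for px in(70,85,100):
        U=np.array([proj('top',W(px,y,56)) for y in ys],np.float32)
        v=cv2.remap(im.mean(2).astype(np.float32),U[None,:,0],U[None,:,1],cv2.INTER_LINEAR)[0]
        print(px,' '.join('%d'%a for a in v))
E
```

```text
pos [ 507.3 -173.6  157.7] phi 0.0738 zz -1.0000 t 39.77 open 1.000 F 0.0 cf [ 0.6  0.1 -0.1]
twist total -3.151 (/.25 rows 12.6) linear total [ 0.6254  0.6464 -0.0113] rows>=4.5
70 71 88 101 110 115 110 99 77 55 32 24 25 34 51 69 85 93 97 95 99 109 121 131 130 135 144 156 164 169 171 172 174 176 178 179 179 177 169 159 142
85 70 87 103 111 112 108 88 66 43 30 24 33 50 75 98 118 127 126 122 117 121 135 144 149 149 154 161 167 170 172 174 175 177 179 181 180 177 171 161 150
100 83 95 104 111 113 110 104 86 69 56 54 59 65 70 73 74 74 74 77 83 106 125 140 141 141 150 158 165 161 154 140 132 128 136 148 162 167 167 157 147
70 69 68 69 69 68 69 70 69 69 69 66 60 51 45 45 58 75 93 103 109 111 107 97 75 54 33 37 51 78 106 131 140 144 143 150 156 162 164 166 169
85 70 69 69 70 70 69 69 69 69 69 69 64 57 47 49 56 73 88 103 108 110 105 87 66 43 36 39 58 81 106 123 135 134 138 147 156 163 166 168 169
100 68 68 68 68 68 68 68 68 68 68 68 68 67 66 65 71 79 90 99 104 102 95 81 66 52 47 50 59 85 109 130 138 142 145 149 156 156 152 141 131
70 102 109 111 108 101 81 59 38 37 42 55 64 69 70 70 69 69 70 70 70 70 67 62 52 44 38 42 56 81 107 131 142 145 144 150 156 162 166 168 169
85 99 107 111 106 92 71 48 33 32 40 53 62 67 69 69 69 69 70 71 71 70 70 66 59 50 47 49 63 81 106 124 136 134 138 148 157 164 167 169 170
100 97 104 105 102 88 73 57 54 54 60 65 68 69 69 69 69 70 70 70 70 69 68 68 67 65 62 62 65 87 109 131 139 142 145 150 156 156 153 141 132
```

```bash
cat >> m.py <<'E'
def nip(im,n,P,r=7,k=.6):
    c=proj(n,P);x,y=int(c[0])-r,int(c[1])-r
    g=up(im,x,y,2*r+1,2*r+1).astype(float);sat=g[:,:,0]-g[:,:,2];yy,xx=np.where(sat>k*sat.max());
    return un([xx.mean(),yy.mean()],x,y),sat.max()
E
python3 - <<'E'
from m import *
for tn,sn in(('t10','s10'),('t5','s5'),('t7','s7')):
    t=cv2.imread(f'pics/{tn}.png')[:,:,::-1];s=cv2.imread(f'pics/{sn}.png')[:,:,::-1]
    for y in((-50,-5) if tn!='t5' else(-64,-7)):
        a,sa=nip(s,'scene',W(99,y,77));b,sb=nip(t,'top',W(99,y,77))
        p,e=tri(a,b);print(tn,y,a.round(1),b.round(1),round(sa),round(sb),p.round(1),round(e,1),'press',Pf(p).round(1),'scene-only',Pf(onz('scene',*a,77.4)).round(1),'top-only',Pf(onz('top',*b,77.4)).round(1))
t=cv2.imread('pics/t10.png')[:,:,::-1]
g=up(t,340,170,80,100).mean(2);m=(g<75).astype(np.uint8)
for c in cv2.findContours(m,cv2.RETR_EXTERNAL,cv2.CHAIN_APPROX_NONE)[0]:
    if cv2.contourArea(c)<20000: continue
    P=np.array([onz('top',*q,10)[:2] for q in un(c[:,0],340,170)]);print('tray',cv2.minAreaRect(P.astype(np.float32)))
E
```

```text
t10 -50 [219.7 195. ] [274.5 168.4] 63 50 [639.1 -34.1  77.4] 0.1 press [ 98.  -46.4] scene-only [ 98.1 -46.4] top-only [ 98.  -46.4]
t10 -5 [231.7 202.2] [260.5 169.5] 64 54 [635.4  10.2  76.9] 0.1 press [97.9 -1.9] scene-only [98.2 -1.6] top-only [97.8 -1.8]
t5 -64 [215.2 192.2] [280.  167.9] 62 50 [640.5 -51.3  77.7] 0.5 press [ 98.1 -63.6] scene-only [ 97.8 -63.5] top-only [ 98.3 -63.8]
t5 -7 [230.3 201.2] [262.2 168.8] 67 26 [636.8   5.3  78.5] 1.4 press [98.9 -6.9] scene-only [97.8 -7. ] top-only [99.4 -7.5]
t7 -50 [219.6 195. ] [274.5 168.4] 63 49 [639.  -34.2  77.3] 0.2 press [ 98.  -46.4] scene-only [ 98.1 -46.4] top-only [ 98.  -46.4]
t7 -5 [231.7 202.3] [260.4 169.5] 65 53 [635.4  10.4  76.8] 0.0 press [97.9 -1.7] scene-only [98.3 -1.4] top-only [97.8 -1.7]
tray ((469.47808837890625, -359.9959716796875), (303.6175231933594, 220.66741943359375), 0.4309888780117035)
```

```bash
python3 - <<'E'
from m import *
s10=cv2.imread('pics/s10.png');s0=cv2.imread('pics/s0.png');t0=cv2.imread('pics/t0.png');t10=cv2.imread('pics/t10.png')
for nm,im,n,y in(('t0',t0,'top',126),('t10',t10,'top',40),('s0',s0,'scene',126),('s10',s10,'scene',40)):
    c=proj(n,W(0,y,85));x,yy=int(c[0])-11,int(c[1])-9
    g=up(im,x,yy,22,18).mean(2)
    for th in(38,48):
        cs=cv2.findContours((g<th).astype(np.uint8),cv2.RETR_EXTERNAL,cv2.CHAIN_APPROX_NONE)[0]
        if cs:
            k=max(cs,key=cv2.contourArea);r=cv2.minAreaRect(k);q=un(r[0],x,yy);P=onz(n,*q,85);print(nm,th,q.round(1),(np.array(r[1])/8).round(1),round(r[2],1),Pf(P).round(1))
i=np.zeros((600,800,3),np.uint8)
def cc(im,n,y):
    c=proj(n,W(40,y,60));x,yy=int(c[0])-20,int(c[1])-15;return np.clip(cv2.resize(im[yy:yy+30,x:x+40],(400,300),interpolation=cv2.INTER_CUBIC).astype(int)*1.6,0,255)
i[:300,:400]=cc(t0,'top',126);i[:300,400:]=cc(t10,'top',38);i[300:,:400]=cc(s0,'scene',126);i[300:,400:]=cc(s10,'scene',38)
cv2.imwrite('pics/c11.png',i)
E
```

```text
t0 38 [222.2 203.6] [ 4.8 12.5] 90.0 [ -1.5 124.9]
t0 48 [222.  203.6] [ 5.5 13.9] 90.0 [ -1.4 125.4]
t10 38 [250.  201.6] [ 4.8 11.6] 90.0 [-1.5 38. ]
t10 48 [249.7 201.6] [13.   5.7] 3.7 [-1.4 38.8]
s0 38 [288.1 202.9] [14.6  9.5] 19.7 [  8.6 130.3]
s0 48 [288.1 203. ] [15.2 10.1] 19.2 [  8.7 130.3]
s10 38 [263.1 188.7] [13.3  8.6] 18.9 [ 8.3 42.6]
s10 48 [263.  188.8] [14.   9.4] 19.4 [ 8.6 42.5]
```

View pics/c11.png

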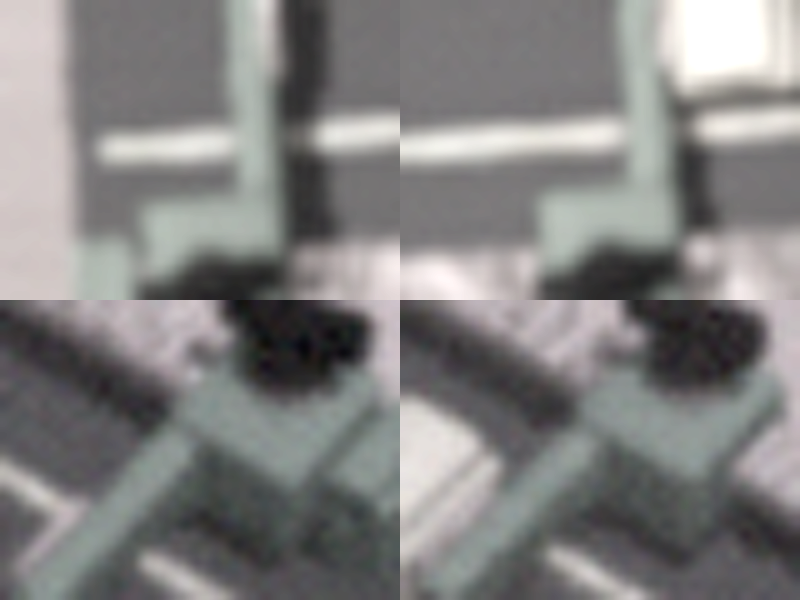

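The stop knob looks the same as it did when locked at the start, and caliper 2 touches the stop. Piston 1 no longer shows in the top profile, so it is home. Next I'll fetch caliper 1 for the tray.

>>> {"method": "arm_command", "body": {
  "moves": [
    {"grip": 1, "linear": [0, 0, 0], "twist": -0.24},
    {"grip": 1, "linear": [0, 0, 0], "twist": -0.24},
    {"grip": 1, "linear": [0, 0, 0], "twist": -0.24},
    {"grip": 1, "linear": [0, 0, 0], "twist": -0.24},
    {"grip": 1, "linear": [0, 0, 0], "twist": -0.24}
  ]
}}

```text
time_s: 40.28
position: [506.4, -172.6, 155.6]
ee_rot: [0.943, 0.334, -0.001, -0.001]
contact_force: [0.3, -0.1, -0.4]
opening: 1.003
finger_force: 0.0
```

>>> {"method": "arm_command", "body": {
  "moves": [
    {"grip": 1, "linear": [0, 0, 0], "twist": -0.24},
    {"grip": 1, "linear": [0, 0, 0], "twist": -0.24},
    {"grip": 1, "linear": [0, 0, 0], "twist": -0.24},
    {"grip": 1, "linear": [0, 0, 0], "twist": -0.24},
    {"grip": 1, "linear": [0, 0, 0], "twist": -0.24}
  ]
}}

```text
time_s: 40.7
position: [506.4, -172.6, 155.7]
ee_rot: [0.802, 0.597, -0.001, -0.002]
contact_force: [0.7, 0.3, 0.4]
opening: 0.999
finger_force: 0.0
```

>>> {"method": "arm_command", "body": {
  "moves": [
    {"grip": 1, "linear": [0, 0, 0], "twist": -0.24},
    {"grip": 1, "linear": [0, 0, 0], "twist": -0.24},
    {"grip": 1, "linear": [0, 0, 0], "twist": -0.24},
    {"grip": 0.8, "linear": [0, 0, 0], "twist": -0.03},
    {"grip": 0.8, "linear": [0.13, 0.13, 0], "twist": 0}
  ]
}}

```text
time_s: 41.12
position: [527.0, -151.5, 155.3]
ee_rot: [0.683, 0.73, -0.003, -0.002]
contact_force: [1.3, -0.6, 0.1]
opening: 0.88
finger_force: 0.0
```

>>> {"method": "arm_command", "body": {
  "moves": [
    {"grip": 0.8, "linear": [0.13, 0.13, 0], "twist": 0},
    {"grip": 0.8, "linear": [0.13, 0.13, 0], "twist": 0},
    {"grip": 0.8, "linear": [0.13, 0.13, 0], "twist": 0},
    {"grip": 0.8, "linear": [0.12, 0.12, 0], "twist": 0},
    {"grip": 0.8, "linear": [0, 0, 0], "twist": 0}
  ]
}}

```text
time_s: 41.53
position: [627.6, -27.1, 156.6]
ee_rot: [0.677, 0.736, 0.002, -0.002]
contact_force: [-0.5, -0.1, -0.7]
opening: 0.8
finger_force: 0.0
```

>>> {"method": "arm_command", "body": {
  "moves": [
    {"grip": 0.8, "linear": [0, 0, 0], "twist": 0},
    {"grip": 0.8, "linear": [0, 0, 0], "twist": 0},
    {"grip": 0.8, "linear": [0, 0, 0], "twist": 0}
  ]
}}

```text
time_s: 41.78
position: [624.0, -36.9, 156.8]
ee_rot: [0.68, 0.733, -0.001, -0.0]
contact_force: [-0.2, 0.6, 0.4]
opening: 0.798
finger_force: 0.0
```

```bash
python3 - <<'E'
from m import *
go(W(84.3,-47,34),.0785+np.pi/2)
t=save('top','t11.png')
g=up(t,345,172,70,92);gm=g.mean(2);print(np.median(gm[200:500,150:350]))
for th in(65,75,85):
  m=cv2.morphologyEx((gm<th).astype(np.uint8),cv2.MORPH_OPEN,np.ones((25,25)))
  for c in cv2.findContours(m,cv2.RETR_EXTERNAL,cv2.CHAIN_APPROX_NONE)[0]:
    if cv2.contourArea(c)<20000: continue
    P=np.array([onz('top',*q,10)[:2] for q in un(c[:,0],345,172)]);print(th,'tray',cv2.minAreaRect(P.astype(np.float32)))
E
```

```text
pos [624.  -36.9 156.8] phi 1.6468 zz -1.0000 t 41.78 open 0.798 F 0.0 cf [-0.2  0.6  0.4]
twist total -0.005 (/.25 rows 0.0) linear total [0.0049 0.0072 0.614 ] rows>=3.1
67.66666666666667
75 tray ((485.8990173339844, -378.3174743652344), (254.18875122070312, 159.56683349609375), 6.968957901000977)
85 tray ((474.92315673828125, -355.85638427734375), (272.8667297363281, 208.79165649414062), 6.876906394958496)
```

>>> {"method": "arm_command", "body": {
  "moves": [
    {"grip": 0.8, "linear": [0.005, 0.007, 0.1], "twist": 0},
    {"grip": 0.8, "linear": [0, 0, 0.15], "twist": 0},
    {"grip": 0.8, "linear": [0, 0, 0.15], "twist": 0},
    {"grip": 0.8, "linear": [0, 0, 0.12], "twist": 0},
    {"grip": 0.8, "linear": [0, 0, 0.08], "twist": 0}
  ]
}}

```text
time_s: 42.25
position: [624.4, -36.0, 35.2]
ee_rot: [0.68, 0.733, -0.001, -0.001]
contact_force: [-0.9, 0.1, 0.8]
opening: 0.799
finger_force: 0.0
```

>>> {"method": "arm_command", "body": {
  "force": 40,
  "moves": [
    {"grip": 0.8, "linear": [0, 0, 0], "twist": 0},
    {"grip": 0.8, "linear": [0, 0, 0], "twist": 0},
    {"grip": 0.8, "linear": [0, 0, 0], "twist": 0}
  ]
}}

```text
time_s: 42.5
position: [627.1, -34.7, 39.1]
ee_rot: [0.679, 0.734, 0.001, 0.001]
contact_force: [-0.3, -0.1, -0.0]
opening: 0.801
finger_force: 0.0
```

```bash
python3 - <<'E'
from m import *
go(W(84.3,-47,34),.0785+np.pi/2)
E
```

```text
pos [627.1 -34.7  39.1] phi 1.6484 zz -1.0000 t 42.50 open 0.801 F 0.0 cf [-0.3 -0.1 -0. ]
twist total -0.002 (/.25 rows 0.0) linear total [-0.0049 -0.0091  0.0253] rows>=0.1
```

>>> {"method": "arm_command", "body": {
  "moves": [
    {"grip": 0.8, "linear": [-0.005, -0.009, 0.02], "twist": 0},
    {"grip": 0.3, "linear": [0, 0, 0], "twist": 0},
    {"grip": 0.3, "linear": [0, 0, 0], "twist": 0},
    {"grip": 0.3, "linear": [0, 0, 0], "twist": 0},
    {"grip": 0.3, "linear": [0, 0, 0], "twist": 0}
  ]
}}

```text
time_s: 42.92
position: [625.2, -35.2, 34.3]
ee_rot: [0.679, 0.734, 0.0, 0.0]
contact_force: [1.4, -0.4, 2.0]
opening: 0.563
finger_force: 40.0
```

>>> {"method": "arm_command", "body": {
  "moves": [
    {"grip": 0.3, "linear": [0, 0, 0], "twist": 0},
    {"grip": 0.3, "linear": [0, 0, 0], "twist": 0},
    {"grip": 0.3, "linear": [0, 0, 0], "twist": 0},
    {"grip": 0.3, "linear": [0, 0, 0], "twist": 0},
    {"grip": 0.3, "linear": [0, 0, -0.02], "twist": 0}
  ]
}}

```text
time_s: 43.33
position: [623.7, -35.3, 36.7]
ee_rot: [0.679, 0.734, -0.001, -0.001]
contact_force: [-0.1, -0.5, -4.8]
opening: 0.56
finger_force: 40.0
```

>>> {"method": "arm_command", "body": {
  "moves": [
    {"grip": 0.3, "linear": [0, 0, -0.12], "twist": 0},
    {"grip": 0.3, "linear": [0, 0, -0.16], "twist": 0},
    {"grip": 0.3, "linear": [0, 0, -0.16], "twist": 0},
    {"grip": 0.3, "linear": [0, 0, -0.12], "twist": 0},
    {"grip": 0.3, "linear": [0, 0, 0], "twist": 0}
  ]
}}

```text
time_s: 43.75
position: [627.1, -34.6, 154.1]
ee_rot: [0.679, 0.734, 0.002, 0.003]
contact_force: [1.4, -0.1, -4.7]
opening: 0.56
finger_force: 40.0
```

```bash
python3 - <<'E'
from m import *
th=.1216;c,s=np.cos(th),np.sin(th);T=lambda x,y,z:np.array([489+c*x-s*y,-380.5+s*x+c*y,z])
print(T(60,0,0),T(-60,0,0))
go(T(60,0,140),th+np.pi/2)
E
```

```text
[ 548.55694954 -373.22196717    0.        ] [ 429.44305046 -387.77803283    0.        ]
pos [627.1 -34.6 154.1] phi 1.6498 zz -1.0000 t 43.75 open 0.560 F 40.0 cf [ 1.4 -0.1 -4.7]
twist total -0.085 (/.25 rows 0.3) linear total [-1.633  -0.5952  0.0705] rows>=8.7
```

>>> {"method": "arm_command", "body": {
  "moves": [
    {"grip": 0.3, "linear": [0, 0, 0], "twist": -0.085},
    {"grip": 0.3, "linear": [-0.1, -0.036, 0], "twist": 0},
    {"grip": 0.3, "linear": [-0.153, -0.056, 0], "twist": 0},
    {"grip": 0.3, "linear": [-0.153, -0.056, 0], "twist": 0},
    {"grip": 0.3, "linear": [-0.153, -0.056, 0], "twist": 0}
  ]
}}

```text
time_s: 44.17
position: [595.5, -151.8, 146.9]
ee_rot: [0.662, 0.749, -0.001, -0.002]
contact_force: [0.2, -0.4, -5.1]
opening: 0.566
finger_force: 40.0
```

>>> {"method": "arm_command", "body": {
  "moves": [
    {"grip": 0.3, "linear": [-0.153, -0.056, 0], "twist": 0},
    {"grip": 0.3, "linear": [-0.153, -0.056, 0], "twist": 0},
    {"grip": 0.3, "linear": [-0.153, -0.056, 0], "twist": 0},
    {"grip": 0.3, "linear": [-0.153, -0.056, 0], "twist": 0},
    {"grip": 0.3, "linear": [-0.153, -0.056, 0], "twist": 0}
  ]
}}

```text
time_s: 44.58
position: [558.3, -310.5, 146.8]
ee_rot: [0.663, 0.749, -0.001, -0.002]
contact_force: [0.7, -0.5, -3.9]
opening: 0.564
finger_force: 40.0
```

>>> {"method": "arm_command", "body": {
  "moves": [
    {"grip": 0.3, "linear": [-0.153, -0.056, 0], "twist": 0},
    {"grip": 0.3, "linear": [-0.153, -0.056, 0], "twist": 0},
    {"grip": 0.3, "linear": [0, 0, 0], "twist": 0},
    {"grip": 0.3, "linear": [0, 0, 0], "twist": 0},
    {"grip": 0.3, "linear": [0, 0, 0], "twist": 0}
  ]
}}

```text
time_s: 45.0
position: [544.7, -371.9, 147.3]
ee_rot: [0.663, 0.749, 0.0, -0.002]
contact_force: [1.0, 0.9, -4.5]
opening: 0.56
finger_force: 40.0
```

```bash
cat >> m.py <<'E'
th=.1216;cth,sth=np.cos(th),np.sin(th)
def T(x,y,z):return np.array([489+cth*x-sth*y,-380.5+sth*x+cth*y,z])
E
python3 - <<'E'
from m import *
go(T(60,0,28.5),th+np.pi/2)
t=save('top','t12.png')
g=up(t,345,172,70,92);gm=g.mean(2)
for thr in(70,75,80):
  m=cv2.morphologyEx((gm<thr).astype(np.uint8),cv2.MORPH_OPEN,np.ones((25,25)))
  for c in cv2.findContours(m,cv2.RETR_EXTERNAL,cv2.CHAIN_APPROX_NONE)[0]:
    if cv2.contourArea(c)<20000: continue
    P=np.array([onz('top',*q,10)[:2] for q in un(c[:,0],345,172)]);print(thr,'tray',cv2.minAreaRect(P.astype(np.float32)),P.min(0),P.max(0))
E
```

```text
pos [ 544.7 -371.9  147.3] phi 1.6922 zz -1.0000 t 45.00 open 0.560 F 40.0 cf [ 1.   0.9 -4.5]
twist total -0.000 (/.25 rows 0.0) linear total [-0.0091  0.0183  0.5939] rows>=3.0
70 tray ((501.0632019042969, -407.38720703125), (267.67926025390625, 215.70005798339844), 4.175103664398193) [ 361.8421667  -505.28957579] [ 641.26659407 -293.34900735]
75 tray ((492.3094482421875, -395.27471923828125), (210.7380828857422, 304.5579833984375), 88.23282623291016) [ 337.79759784 -505.28957579] [ 641.26659407 -292.93257859]
80 tray ((492.2830810546875, -394.86016845703125), (211.56515502929688, 304.63629150390625), 88.23282623291016) [ 337.78235977 -505.28957579] [ 641.26659407 -292.25606868]
```

>>> {"method": "arm_command", "body": {
  "moves": [
    {"grip": 0.3, "linear": [-0.009, 0.018, 0.1], "twist": 0},
    {"grip": 0.3, "linear": [0, 0, 0.14], "twist": 0},
    {"grip": 0.3, "linear": [0, 0, 0.14], "twist": 0},
    {"grip": 0.3, "linear": [0, 0, 0.13], "twist": 0},
    {"grip": 0.3, "linear": [0, 0, 0.05], "twist": 0}
  ]
}}

```text
time_s: 45.47
position: [547.7, -371.0, 33.2]
ee_rot: [0.662, 0.75, -0.0, -0.004]
contact_force: [-1.2, 0.6, -5.2]
opening: 0.559
finger_force: 40.0
```

>>> {"method": "arm_command", "body": {
  "moves": [
    {"grip": 0.3, "linear": [0, 0, 0], "twist": 0},
    {"grip": 0.3, "linear": [0, 0, 0], "twist": 0},
    {"grip": 0.3, "linear": [0, 0, 0], "twist": 0}
  ]
}}

```text
time_s: 45.72
position: [551.3, -374.5, 39.6]
ee_rot: [0.663, 0.749, 0.0, 0.001]
contact_force: [0.2, -0.6, -4.2]
opening: 0.561
finger_force: 40.0
```

```bash
python3 - <<'E'
from m import *
go(T(60,0,28),th+np.pi/2)
E
```

```text
pos [ 551.3 -374.5   39.6] phi 1.6931 zz -1.0000 t 45.72 open 0.561 F 40.0 cf [ 0.2 -0.6 -4.2]
twist total 0.001 (/.25 rows 0.0) linear total [ 0.0079 -0.0131  0.0582] rows>=0.3
```

>>> {"method": "arm_command", "body": {
  "moves": [
    {"grip": 0.3, "linear": [0.004, -0.013, 0.025], "twist": 0},
    {"grip": 0.3, "linear": [0, 0, 0.022], "twist": 0},
    {"grip": 0.3, "linear": [0, 0, 0.012], "twist": 0},
    {"grip": 0.3, "linear": [0, 0, 0], "twist": 0},
    {"grip": 0.3, "linear": [0, 0, 0], "twist": 0}
  ]
}}

```text
time_s: 46.13
position: [547.0, -374.5, 27.3]
ee_rot: [0.663, 0.749, -0.0, 0.0]
contact_force: [-3.6, 1.0, 5.3]
opening: 0.564
finger_force: 40.0
```

```bash
python3 - <<'E'
from m import *
go(T(60,0,28),th+np.pi/2)
E
```

```text
pos [ 547.  -374.5   27.3] phi 1.6918 zz -1.0000 t 46.13 open 0.564 F 40.0 cf [-3.6  1.   5.3]
twist total -0.001 (/.25 rows 0.0) linear total [ 0.0056  0.0085 -0.0033] rows>=0.1
```

Contact is on the tray floor (+5 N, z 27.3 as expected). I'll release, rise and go for caliper 2.

>>> {"method": "arm_command", "body": {
  "moves": [
    {"grip": 0.7, "linear": [0, 0, 0], "twist": 0},
    {"grip": 0.7, "linear": [0, 0, 0], "twist": 0},
    {"grip": 0.7, "linear": [0, 0, 0], "twist": 0},
    {"grip": 0.7, "linear": [0, 0, 0], "twist": 0},
    {"grip": 0.7, "linear": [0, 0, -0.05], "twist": 0}
  ]
}}

```text
time_s: 46.55
position: [545.9, -373.4, 34.4]
ee_rot: [0.663, 0.749, -0.0, -0.002]
contact_force: [-1.0, 0.1, 0.2]
opening: 0.702
finger_force: 0.0
```

>>> {"method": "arm_command", "body": {
  "moves": [
    {"grip": 0.7, "linear": [0, 0, -0.13], "twist": 0},
    {"grip": 0.8, "linear": [0, 0, -0.18], "twist": 0},
    {"grip": 0.8, "linear": [0, 0, -0.18], "twist": 0},
    {"grip": 0.8, "linear": [0, 0, -0.08], "twist": 0},
    {"grip": 0.8, "linear": [0, 0, 0], "twist": 0}
  ]
}}

```text
time_s: 46.97
position: [550.0, -375.3, 156.0]
ee_rot: [0.663, 0.749, 0.001, 0.005]
contact_force: [0.4, -0.7, -0.2]
opening: 0.797
finger_force: 0.0
```

```bash
python3 - <<'E'
from m import *
t=save('top','t13.png');s=save('scene','s13.png')
a,sa=nip(s,'scene',W(99,-2,77));b,sb=nip(t,'top',W(99,-2,77));p,e=tri(a,b);print('cal2 nipple',Pf(p),p[2],e,sa,sb)
go(W(84.3,-2.3,150),np.pi/2+.0785)
E
```

```text
cal2 nipple [97.95675532 -1.83753157] 76.7796427966291 0.015735875785952418 62.0 53.0
pos [ 547.2 -374.3  150.9] phi 1.6922 zz -1.0000 t 47.07 open 0.801 F 0.0 cf [ 0.4  0.4 -1.2]
twist total 0.086 (/.25 rows 0.3) linear total [1.8798 0.5226 0.0046] rows>=9.8
```

>>> {"method": "arm_command", "body": {
  "moves": [
    {"grip": 0.8, "linear": [0, 0, 0], "twist": 0.085},
    {"grip": 0.8, "linear": [0.15, 0.042, 0], "twist": 0},
    {"grip": 0.8, "linear": [0.157, 0.0435, 0], "twist": 0},
    {"grip": 0.8, "linear": [0.157, 0.0435, 0], "twist": 0},
    {"grip": 0.8, "linear": [0.157, 0.0435, 0], "twist": 0}
  ]
}}

```text
time_s: 47.48
position: [570.4, -245.9, 147.9]
ee_rot: [0.679, 0.734, -0.0, -0.002]
contact_force: [-0.2, -0.0, -0.3]
opening: 0.801
finger_force: 0.0
```

>>> {"method": "arm_command", "body": {
  "moves": [
    {"grip": 0.8, "linear": [0.157, 0.0435, 0], "twist": 0},
    {"grip": 0.8, "linear": [0.157, 0.0435, 0], "twist": 0},
    {"grip": 0.8, "linear": [0.157, 0.0435, 0], "twist": 0},
    {"grip": 0.8, "linear": [0.157, 0.0435, 0], "twist": 0},
    {"grip": 0.8, "linear": [0.157, 0.0435, 0], "twist": 0}
  ]
}}

```text
time_s: 47.9
position: [601.4, -86.0, 148.1]
ee_rot: [0.679, 0.734, -0.001, -0.001]
contact_force: [0.8, -0.0, -0.5]
opening: 0.8
finger_force: 0.0
```

>>> {"method": "arm_command", "body": {
  "moves": [
    {"grip": 0.8, "linear": [0.157, 0.0435, 0], "twist": 0},
    {"grip": 0.8, "linear": [0.157, 0.0435, 0], "twist": 0},
    {"grip": 0.8, "linear": [0.157, 0.0435, 0], "twist": 0},
    {"grip": 0.8, "linear": [0, 0, 0], "twist": 0},
    {"grip": 0.8, "linear": [0, 0, 0], "twist": 0}
  ]
}}

```text
time_s: 48.32
position: [620.1, 11.3, 148.3]
ee_rot: [0.677, 0.736, -0.001, -0.001]
contact_force: [-0.6, -1.0, 0.3]
opening: 0.801
finger_force: 0.0
```

>>> {"method": "arm_command", "body": {
  "moves": [
    {"grip": 0.8, "linear": [0, 0, 0], "twist": 0},
    {"grip": 0.8, "linear": [0, 0, 0], "twist": 0}
  ]
}}

```text
time_s: 48.48
position: [620.5, 6.5, 148.8]
ee_rot: [0.679, 0.734, -0.001, -0.0]
contact_force: [0.0, -0.2, -0.8]
opening: 0.8
finger_force: 0.0
```

```bash
python3 - <<'E'
from m import *
go(W(84.3,-2.6,35),np.pi/2+.0785)
E
```

```text
pos [620.5   6.5 148.8] phi 1.6476 zz -1.0000 t 48.48 open 0.800 F 0.0 cf [ 0.  -0.2 -0.8]
twist total -0.003 (/.25 rows 0.0) linear total [0.0093 0.0076 0.5692] rows>=2.8
```

>>> {"method": "arm_command", "body": {
  "moves": [
    {"grip": 0.8, "linear": [0.009, 0.006, 0.1], "twist": 0},
    {"grip": 0.8, "linear": [0, 0, 0.14], "twist": 0},
    {"grip": 0.8, "linear": [0, 0, 0.14], "twist": 0},
    {"grip": 0.8, "linear": [0, 0, 0.12], "twist": 0},
    {"grip": 0.8, "linear": [0, 0, 0.06], "twist": 0}
  ]
}}

```text
time_s: 48.9
position: [620.0, 7.8, 34.5]
ee_rot: [0.68, 0.734, -0.002, -0.001]
contact_force: [-0.6, -0.4, -0.4]
opening: 0.803
finger_force: 0.0
```

>>> {"method": "arm_command", "body": {
  "moves": [
    {"grip": 0.8, "linear": [0, 0, 0], "twist": 0},
    {"grip": 0.8, "linear": [0, -0.006, 0.02], "twist": 0},
    {"grip": 0.8, "linear": [0, 0, 0], "twist": 0}
  ]
}}

```text
time_s: 49.15
position: [621.5, 9.8, 34.7]
ee_rot: [0.679, 0.734, 0.0, 0.0]
contact_force: [0.1, -0.2, -0.1]
opening: 0.797
finger_force: 0.0
```

>>> {"method": "arm_command", "body": {
  "moves": [
    {"grip": 0.3, "linear": [0, 0, 0], "twist": 0},
    {"grip": 0.3, "linear": [0, 0, 0], "twist": 0},
    {"grip": 0.3, "linear": [0, 0, 0], "twist": 0},
    {"grip": 0.3, "linear": [0, 0, 0], "twist": 0},
    {"grip": 0.3, "linear": [0, 0, 0], "twist": 0}
  ]
}}

```text
time_s: 49.57
position: [621.7, 10.2, 34.9]
ee_rot: [0.679, 0.734, 0.0, 0.001]
contact_force: [-0.4, 0.0, 5.0]
opening: 0.561
finger_force: 40.0
```

>>> {"method": "arm_command", "body": {
  "moves": [
    {"grip": 0.3, "linear": [0, 0, 0], "twist": 0},
    {"grip": 0.3, "linear": [0, 0, 0], "twist": 0},
    {"grip": 0.3, "linear": [0, 0, 0], "twist": 0}
  ]
}}

```text
time_s: 49.82
position: [621.7, 10.2, 34.9]
ee_rot: [0.679, 0.734, 0.0, 0.001]
contact_force: [-1.2, 0.3, 5.5]
opening: 0.562
finger_force: 40.0
```

>>> {"method": "arm_command", "body": {
  "moves": [
    {"grip": 0.3, "linear": [0, 0, -0.1], "twist": 0},
    {"grip": 0.3, "linear": [0, 0, -0.16], "twist": 0},
    {"grip": 0.3, "linear": [0, 0, -0.16], "twist": 0},
    {"grip": 0.3, "linear": [0, 0, -0.16], "twist": 0},
    {"grip": 0.3, "linear": [0, 0, 0], "twist": -0.085}
  ]
}}

```text
time_s: 50.23
position: [624.2, 11.0, 155.9]
ee_rot: [0.663, 0.749, 0.003, 0.003]
contact_force: [1.6, 0.8, -3.1]
opening: 0.563
finger_force: 40.0
```

```bash
python3 - <<'E'
from m import *
go(T(-60,0,140),th+np.pi/2)
t=save('top','t14.png');s=save('scene','s14.png')
P=T(74,1,70)
b,sb=nip(t,'top',P);print('cal1 in tray nipple',b,sb,onz('top',*b,70.4),P)
g=up(t,345,172,70,92);gm=g.mean(2)
for thr in(70,73,76):
  m=cv2.morphologyEx((gm<thr).astype(np.uint8),cv2.MORPH_OPEN,np.ones((25,25)))
  for c in cv2.findContours(m,cv2.RETR_EXTERNAL,cv2.CHAIN_APPROX_NONE)[0]:
    if cv2.contourArea(c)<20000: continue
    Q=np.array([onz('top',*q,10)[:2] for q in un(c[:,0],345,172)]);print(thr,'tray',cv2.minAreaRect(Q.astype(np.float32)))
E
```

```text
pos [624.2  11.  155.9] phi 1.6927 zz -1.0000 t 50.23 open 0.563 F 40.0 cf [ 1.6  0.8 -3.1]
twist total 0.001 (/.25 rows 0.0) linear total [-1.8612 -1.2087  0.0794] rows>=11.1
cal1 in tray nipple [381.6012931  194.08318966] 43.0 [ 560.41836112 -372.63762354   70.4       ] [ 562.33227055 -370.53114368   70.        ]
70 tray ((490.0387268066406, -381.0220947265625), (244.91879272460938, 152.08358764648438), 6.988308906555176)
73 tray ((490.0899658203125, -381.02471923828125), (245.76849365234375, 152.8995819091797), 6.898263931274414)
76 tray ((489.7745361328125, -378.57489013671875), (246.58868408203125, 158.53440856933594), 6.866628170013428)
```

>>> {"method": "arm_command", "body": {
  "moves": [
    {"grip": 0.3, "linear": [-0.08, -0.052, 0], "twist": 0},
    {"grip": 0.3, "linear": [-0.137, -0.089, 0], "twist": 0},
    {"grip": 0.3, "linear": [-0.137, -0.089, 0], "twist": 0},
    {"grip": 0.3, "linear": [-0.137, -0.089, 0], "twist": 0},
    {"grip": 0.3, "linear": [-0.137, -0.089, 0], "twist": 0}
  ]
}}

```text
time_s: 50.75
position: [552.6, -125.4, 147.6]
ee_rot: [0.663, 0.748, -0.001, -0.002]
contact_force: [0.5, 0.0, -4.4]
opening: 0.565
finger_force: 40.0
```

>>> {"method": "arm_command", "body": {
  "moves": [
    {"grip": 0.3, "linear": [-0.137, -0.089, 0], "twist": 0},
    {"grip": 0.3, "linear": [-0.137, -0.089, 0], "twist": 0},
    {"grip": 0.3, "linear": [-0.137, -0.089, 0], "twist": 0},
    {"grip": 0.3, "linear": [-0.137, -0.089, 0], "twist": 0},
    {"grip": 0.3, "linear": [-0.137, -0.089, 0], "twist": 0}
  ]
}}

```text
time_s: 51.17
position: [480.9, -271.8, 147.9]
ee_rot: [0.663, 0.748, -0.0, -0.002]
contact_force: [1.0, -0.5, -5.0]
opening: 0.568
finger_force: 40.0
```

>>> {"method": "arm_command", "body": {
  "moves": [
    {"grip": 0.3, "linear": [-0.137, -0.089, 0], "twist": 0},
    {"grip": 0.3, "linear": [-0.137, -0.089, 0], "twist": 0},
    {"grip": 0.3, "linear": [-0.137, -0.089, 0], "twist": 0},
    {"grip": 0.3, "linear": [-0.137, -0.089, 0], "twist": 0},
    {"grip": 0.3, "linear": [0, 0, 0], "twist": 0}
  ]
}}

```text
time_s: 51.58
position: [419.6, -395.6, 147.3]
ee_rot: [0.667, 0.745, -0.002, -0.002]
contact_force: [-1.0, -1.5, -5.3]
opening: 0.561
finger_force: 40.0
```

>>> {"method": "arm_command", "body": {
  "moves": [
    {"grip": 0.3, "linear": [0, 0, 0], "twist": 0},
    {"grip": 0.3, "linear": [0, 0, 0], "twist": 0},
    {"grip": 0.3, "linear": [0, 0, 0], "twist": 0}
  ]
}}

```text
time_s: 51.83
position: [426.3, -386.6, 149.0]
ee_rot: [0.662, 0.749, 0.0, -0.001]
contact_force: [-0.0, -0.3, -4.3]
opening: 0.562
finger_force: 40.0
```

```bash
python3 - <<'E'
from m import *
go(T(-60,0,28.6),th+np.pi/2)
E
```

```text
pos [ 426.3 -386.6  149. ] phi 1.6940 zz -1.0000 t 51.83 open 0.562 F 40.0 cf [-0.  -0.3 -4.3]
twist total 0.003 (/.25 rows 0.0) linear total [-0.0079  0.0147  0.6018] rows>=3.0
```

>>> {"method": "arm_command", "body": {
  "moves": [
    {"grip": 0.3, "linear": [-0.008, 0.01, 0.1], "twist": 0},
    {"grip": 0.3, "linear": [0, 0, 0.14], "twist": 0},
    {"grip": 0.3, "linear": [0, 0, 0.14], "twist": 0},
    {"grip": 0.3, "linear": [0, 0, 0.13], "twist": 0},
    {"grip": 0.3, "linear": [0, 0, 0.05], "twist": 0}
  ]
}}

```text
time_s: 52.25
position: [427.0, -386.8, 34.4]
ee_rot: [0.662, 0.75, 0.0, -0.003]
contact_force: [-1.8, 1.1, -3.9]
opening: 0.563
finger_force: 40.0
```

>>> {"method": "arm_command", "body": {
  "moves": [
    {"grip": 0.3, "linear": [0, 0, 0], "twist": 0},
    {"grip": 0.3, "linear": [0, 0, 0], "twist": 0},
    {"grip": 0.3, "linear": [0, 0, 0], "twist": 0}
  ]
}}

```text
time_s: 52.5
position: [429.8, -390.2, 39.6]
ee_rot: [0.663, 0.749, 0.0, 0.001]
contact_force: [0.2, 0.4, -3.5]
opening: 0.561
finger_force: 40.0
```

```bash
python3 - <<'E'
from m import *
go(T(-60,0,28.6),th+np.pi/2)
E
```

```text
pos [ 429.8 -390.2   39.6] phi 1.6931 zz -1.0000 t 52.50 open 0.561 F 40.0 cf [ 0.2  0.4 -3.5]
twist total 0.001 (/.25 rows 0.0) linear total [ 0.0121 -0.0002  0.0548] rows>=0.3
```

>>> {"method": "arm_command", "body": {
  "moves": [
    {"grip": 0.3, "linear": [0.005, 0, 0.025], "twist": 0},
    {"grip": 0.3, "linear": [0, 0, 0.02], "twist": 0},
    {"grip": 0.3, "linear": [0, 0, 0.012], "twist": 0},
    {"grip": 0.3, "linear": [0, 0, 0], "twist": 0},
    {"grip": 0.3, "linear": [0, 0, 0], "twist": 0}
  ]
}}

```text
time_s: 52.92
position: [428.4, -389.3, 27.9]
ee_rot: [0.663, 0.749, -0.0, 0.0]
contact_force: [-2.8, 2.0, 6.3]
opening: 0.561
finger_force: 40.0
```

```bash
python3 - <<'E'
from m import *
go(T(-60,0,28.6),th+np.pi/2)
E
```

```text
pos [ 428.4 -389.3   27.9] phi 1.6920 zz -1.0000 t 52.92 open 0.561 F 40.0 cf [-2.8  2.   6.3]
twist total -0.001 (/.25 rows 0.0) linear total [ 0.0067  0.0061 -0.0037] rows>=0.0
```

>>> {"method": "arm_command", "body": {
  "moves": [
    {"grip": 0.7, "linear": [0, 0, 0], "twist": 0},
    {"grip": 0.7, "linear": [0, 0, 0], "twist": 0},
    {"grip": 0.7, "linear": [0, 0, 0], "twist": 0},
    {"grip": 0.7, "linear": [0, 0, 0], "twist": 0},
    {"grip": 0.7, "linear": [0, 0, -0.05], "twist": 0}
  ]
}}

```text
time_s: 53.33
position: [427.1, -388.2, 35.3]
ee_rot: [0.663, 0.749, 0.0, -0.002]
contact_force: [-0.1, -0.1, -0.2]
opening: 0.702
finger_force: 0.0
```

>>> {"method": "arm_command", "body": {
  "moves": [
    {"grip": 0.7, "linear": [0, 0, -0.13], "twist": 0},
    {"grip": 0.7, "linear": [0, 0, -0.18], "twist": 0},
    {"grip": 0.7, "linear": [0, 0, -0.18], "twist": 0},
    {"grip": 0.7, "linear": [0, 0, -0.18], "twist": 0},
    {"grip": 0.7, "linear": [0.1, 0.05, 0], "twist": 0}
  ]
}}

```text
time_s: 53.75
position: [437.6, -374.2, 178.2]
ee_rot: [0.665, 0.747, -0.001, 0.007]
contact_force: [1.4, -1.2, 0.4]
opening: 0.697
finger_force: 0.0
```

>>> {"method": "arm_command", "body": {
  "moves": [
    {"grip": 0.7, "linear": [0.18, 0.05, 0], "twist": 0},
    {"grip": 0.7, "linear": [0.18, 0, 0], "twist": 0},
    {"grip": 0.7, "linear": [0.18, 0, 0], "twist": 0},
    {"grip": 0.7, "linear": [0.18, 0, 0], "twist": 0},
    {"grip": 0.7, "linear": [0.18, 0, 0], "twist": 0}
  ]
}}

```text
time_s: 54.17
position: [423.5, -186.3, 171.3]
ee_rot: [0.663, 0.749, -0.0, 0.001]
contact_force: [0.9, 0.3, -0.0]
opening: 0.704
finger_force: 0.0
```

>>> {"method": "arm_command", "body": {
  "moves": [
    {"grip": 0.7, "linear": [0, 0, 0], "twist": 0},
    {"grip": 0.7, "linear": [0, 0, 0], "twist": 0},
    {"grip": 0.7, "linear": [0, 0, 0], "twist": 0}
  ]
}}

```text
time_s: 54.42
position: [424.2, -188.8, 171.2]
ee_rot: [0.663, 0.749, -0.0, 0.001]
contact_force: [-0.7, -0.2, 0.1]
opening: 0.701
finger_force: 0.0
```

```bash
python3 - <<'E'
from m import *
go(T(-60,0,28.6))
t=save('top','t15.png');s=save('scene','s15.png')
for y in(74,-46):
    P=T(y,1,70);a,sa=nip(s,'scene',P);b,sb=nip(t,'top',P);p,e=tri(a,b);d=p[:2]-[490,-381];print(p,e,sa,sb,'tray',cth*d[0]+sth*d[1],-sth*d[0]+cth*d[1])
i=np.zeros((600,800,3),np.uint8)
i[:,:400]=cv2.resize(t[170:260,350:410][:,:,::-1],(400,600),interpolation=cv2.INTER_CUBIC)
i[:300,400:]=cv2.resize(s[100:175,130:230][:,:,::-1],(400,300),interpolation=cv2.INTER_CUBIC)
i[300:,400:]=cv2.resize(t[145:235,215:335][:,:,::-1],(400,300),interpolation=cv2.INTER_CUBIC)
cv2.imwrite('pics/c12.png',i)
E
```

```text
pos [ 424.2 -188.8  171.2] phi 1.6920 zz -1.0000 t 54.42 open 0.701 F 0.0 cf [-0.7 -0.2  0.1]
twist total -0.000 (/.25 rows 0.0) linear total [-0.9909 -0.0942  0.7131] rows>=6.1
[ 560.39996248 -372.99809947   70.07030401] 0.16689673658058682 48.0 41.0 tray 70.85075179815523 -0.5967408675419836
[ 447.27267838 -393.67930812   72.36613498] 15.735238172529487 49.0 9.0 tray -43.94982264243149 -7.402834403545726
```

View pics/c12.png

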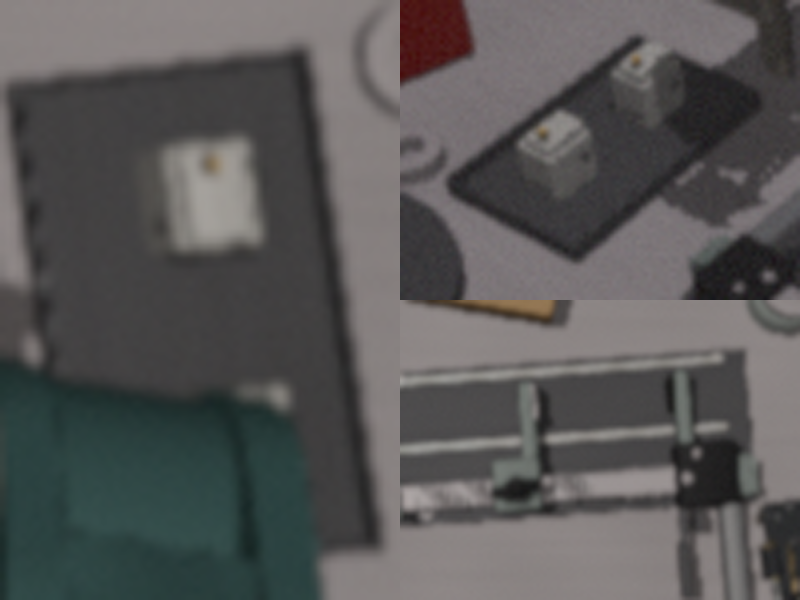

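Final view: both calipers stand upright in the tray at (215,195) in the top crop and (555,155)/(645,85) in the scene crop. The head is against its rear bracket at (710,475), the knob is locked, and the gripper is clear. Handing in.

```bash
python3 -c "
from workcell import *
print(close_job())"
```

```text
the job is handed in; nothing more can be done
None
```

The job is handed in, with no result reported: both calipers (only two were there) were pressed and stand upright in the parts tray, the clamp head is back and the end stop is locked. The pistons look home, but I judged this from the camera views and the last two strokes blocking at the same point, not from a direct reading.

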